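Take the field lens off a microscope light base

TASK

Press the blue release button on the white light base all the way down, twist the black lens module anticlockwise (seen from above) until you feel its stop, lift it straight off and stand it upright in the empty lens rest. Handle the lens gently: never haul on it while it is still caught or force it against the stop, do not ram the button, set the lens down softly, and leave the spare lens and the other things on the bench where they are.

Things in the scene. Friction and masses are not known exactly. Their poses are not given: they have to be found in the camera images.
- base: White light base (fixed box, 250 x 190 x 60 mm) with the bayonet mount and the blue release button on top. Origin: centre of its underside; x axis from the button side to the lens side, z up. The steel mount collar (86 mm across, 14 mm high) stands on the top around the point mount; its inside is hidden by the lens.
- mount (a point): Point on the mount's vertical axis at the base's top face, 60 mm above the table. Anticlockwise the lens comes free after about 45 to 87 degrees, which differs from start to start and cannot be seen: there its lugs meet a hard stop inside the collar. It can come up only in the last 4 degrees or so before the stop. It is clear of the mount once its foot is 15 mm above this point.
- release (a joint): Travel of the blue release button, m: 0 up (locked), 0.008 fully down. It moves straight down against about 4 N of steady friction, bottoms hard, and stays where it is left. Its 6 mm steel lock pin stands in the slot of the lens's forked ear; the lens can turn only when the button is at least 0.007 down.
- release_top (a point): Centre of the top face of the blue button cap (22 mm across), 84 mm above the table when up and 76 mm when fully down, 76 mm from the mount axis on the base's -x side. The black housing around it is 31 mm across and ends 14 mm below the cap's top when up.
- lens: Black lens module with a blue ring, about 0.3 kg, locked in the mount at the start. Origin: centre of its foot (2 mm above the base's top while locked), z up along the barrel. 62 mm high; round ribbed barrel 52 mm across from 19 to 62 mm above the foot, to be gripped from above. Foot 52 mm across with two opposite lugs, 70.5 mm over both, 3 to 8 mm above the foot.
- lens_grip (a point): Point on the lens's axis 44 mm above its foot, in the ribbed grip band: a good height to grip. A spring plate under the foot presses the lugs up against the collar's lips with some 9 N, so turning takes up to about 0.4 N m, and at the release position it may raise the lens by up to 3 mm. The lens has about 1.3 mm of sideways play in the collar.
- rest_a: The empty lens rest: grey plate 110 x 110 mm, 6 mm thick, fixed to the bench, with a round upstanding rim (78 mm inside, 92 mm outside, 14 mm above the table). The other, identical rest holds the spare lens; which of the two spots is empty varies. Origin: centre of its underside.
- rest_a_seat (a point): Centre of the floor inside the empty rest's rim, 6 mm above the table: the lens foot stands here. The lens has 3.7 mm of play inside the rim; any yaw will do.
- spare: Spare lens module, silver with a yellow ring, same shape as the black one, standing in the other rest. Not to be moved. Origin: centre of its foot.
- cleaner: White cleaner bottle with yellow cap, 52 mm across, 120 mm tall, bystander. Origin: centre of its underside.
- jar: Amber jar with blue cap, 60 mm across, 75 mm tall, bystander. Origin: centre of its underside.
- dust_cap: Black dust cap, 62 mm across, 12 mm high, lying on the bench, bystander. Origin: centre of its underside.
- driver: Screwdriver, 160 mm long, bystander.
- lens_brush: Lens brush, 170 mm long, bystander.
- slide_box: Blue and white slide box, 100 x 85 x 34 mm, bystander. Origin: centre of its underside.
- dish: Clear closed dish, 90 mm across, 14 mm high, bystander. Origin: centre of its underside.
- lens_ear (a point): Tip of the lens's blue forked ear, 57 mm from the lens's axis on its -x side, 16 mm above the foot. The ear belongs to a skirt 88 mm across, 13.5 to 19 mm above the foot. While locked, the ear points to the button (the lens's x axis is parallel to the base's).

How it is judged:
By the outcome, as a careful person would: the job done as asked, in the order asked, and still so for the second after the job is handed in, with the robot touching nothing.
It also fails if it takes over 72 s, if anything falls off the work surface, if the arm or the gripper's body presses on something with over 40 N, if the wrist force passes 120 N, or if a joint passes its speed limit or range.

ROBOT

A 6-joint arm with a two-finger parallel gripper is mounted at the origin on the work surface. World frame = base frame: x ahead of the robot, y to its left, z up, the work surface at z = 0. Lengths are in m, angles in degrees, forces in N, time in s.
With the tool pointing down it reaches from about 0.35 to 0.875 m from the base axis. Payload 4.2 kg.
Tool frame: the origin (TCP) lies at the very end of the fingers, on their centre line; the grasp point (between the pads) lies 19 mm behind it (r.hold_point_z is the distance from the TCP to the grasp point, in m); z points along the fingers, y is the direction in which the jaws open and shut (so a half turn about z gives the same grasp; the last joint's range is limited). The gripper opens to 87 mm and grips with 3 to 60 N. Pads are 19 mm wide; open, the fingers measure 117 mm over their backs; the gripper's body (75 mm by 190 mm) begins 51 mm behind the grasp point.
Start: joints at [-61.501, 22.042, 0.453, 0, -68.411, -14.817], TCP at [0.148, -0.607, 0.223] pointing down, gripper open.
Joint ranges: [-179.83, 179.83], [-69.29, 118.12], [-61.27, 80.66], [-181.25, 117.63], [-171.15, -9.14], [-177.46, 177.46]. Speed limits (degrees/s): [159.86, 159.86, 180, 180, 180, 180].

INTERFACE

Orientations are given as a 3x3 rotation matrix whose columns are the frame's x, y, z axes.
In Python, from station import r, cams, ticket gives the robot as it stands.
- The arm moves only by the tool drive_tool, never from a script. Its argument "deltas" is a list of rows, each an object of numbers: "dx", "dy", "dz": the shift along the tool's x, y, z in m; "wx", "wy", "wz": the turn, a rotation vector about the tool's x, y, z in degrees. A call has 1 to 20 rows; each row is the pose to reach, as a shift and turn from the pose commanded when the call began, along the tool's axes at that moment; what a row does not reach only later rows make up. A row lasts 1/10 s, in which the tool goes at most 50 mm and 8.59 degrees, less where a joint would pass 70% of its speed; a pose out of reach is approached as far as the arm can. A call with a gripper value outside its range is refused whole. "gripper" is the opening, from 0 (shut) to 1 (fully open), set as the call begins (left out, the last holds). The fingers move at their own pace and stop on an object; the grip force is fixed at half the most. Time passes only in rows, so rows that repeat a pose let the fingers close. It gives the time, the measured TCP pose, the force and the opening at its end, in the units of the state.
- r.sense(): the state, without advancing time (a new reading comes with each control period).
- cams.capture(name): name is "scene" or "top"; returns the picture (420x560x3 uint8, red, green, blue); there is no depth.
- cams.camera_model(name): a dict with "intrinsics" (3x3 intrinsics, pixels), "distortion" ([k1, k2, p1, p2, k3] as OpenCV has them; the pictures are not rectified), "extrinsics" (4x4, takes a point from world to camera coordinates). Camera axes: x right, y down, z forward; pixel columns grow to the right and rows downward; lengths in m; the calibration is good to about 2 mm. A picture is of the moment at which its call begins. camera_model takes no time and is no camera call.
- ticket.finish_job(): hands the job in, once; it reports no verdict.
The state is a dict: "time_s": time; "joints": joint angles; "joint_velocities": joint speeds; "effort": joint torques, N m; "tcp_pos": TCP position; "ee_rot": TCP orientation; "wrist_force": force on the tool from outside, world axes, zero at the start; "moment": the same for the moment, N m; "gripper_width": opening from 0.0 (shut) to 1.0 (fully open).
Only numpy, scipy, OpenCV 4.12 (cv2) and the standard library are available. Lean on these libraries where they do the work, as an engineer would, in place of code of your own. Each camera call takes 0.05 s, during which the arm holds its last target.

## Working session

There is one attempt and no reset: what is moved stays moved. The work goes in short steps, Python scripts to look and compute and a tool call to move; the robot and the scene stay as the last step left them, time stands still between calls to the robot, and variables do not carry over. Pictures are saved under pics/ and viewed, and the job is handed in when it is done.

Besides the shell and the picture viewer there is one more tool, called as name(argument=value, ...) on one line, values as JSON. drive_tool: Moves the arm, as the interface text tells. Its arguments: {"type":"object","properties":{"deltas":{"type":"array","items":{"type":"object","properties":{"dx":{"type":"number"},"dy":{"type":"number"},"dz":{"type":"number"},"wx":{"type":"number"},"wy":{"type":"number"},"wz":{"type":"number"}}}},"gripper":{"type":"number"}},"required":["deltas"]}

```bash
mkdir -p pics; ls
python3 - <<'E'
from station import r, cams, ticket
import cv2
for n in ("scene","top"):
    im=cams.capture(n); cv2.imwrite(f"pics/{n}0.png",cv2.cvtColor(im,cv2.COLOR_RGB2BGR))
    print(cams.camera_model(n))
print(r.sense(), r.hold_point_z)
E
```

```text
pics
{'intrinsics': array([[520.89978061,   0.        , 286.09540678],
       [  0.        , 520.89978061, 207.07667851],
       [  0.        ,   0.        ,   1.        ]]), 'distortion': array([0.05417771, 0.        , 0.        , 0.        , 0.        ]), 'extrinsics': array([[ 0.8372573 ,  0.54675114, -0.00796291, -0.52281106],
       [ 0.46486082, -0.71937324, -0.51614587, -0.22447839],
       [-0.28793164,  0.42844525, -0.85646368,  1.5691551 ],
       [ 0.        ,  0.        ,  0.        ,  1.        ]])}
{'intrinsics': array([[458.09867356,   0.        , 282.29646559],
       [  0.        , 458.09867356, 209.64100577],
       [  0.        ,   0.        ,   1.        ]]), 'distortion': array([-0.11040506,  0.        ,  0.        ,  0.        ,  0.        ]), 'extrinsics': array([[ 1.42720088e-02, -9.99897872e-01,  7.45337719e-04,
         1.67876904e-02],
       [-9.84948668e-01, -1.41870397e-02, -1.72263892e-01,
         5.93880884e-01],
       [ 1.72256873e-01,  1.72443239e-03, -9.85050555e-01,
         1.29070095e+00],
       [ 0.00000000e+00,  0.00000000e+00,  0.00000000e+00,
         1.00000000e+00]])}
{'time_s': 0.1, 'joints': array([-6.15009381e+01,  2.20859421e+01,  3.87605120e-01, -2.57687378e-02,
       -6.84116240e+01, -1.48171466e+01]), 'joint_velocities': array([ 0.05295559, -0.11531012,  0.19716727,  0.05375853,  0.01573126,
        0.05683287]), 'effort': array([-3.71640217e-04, -3.91689956e+01,  1.87935358e+01,  4.23190624e+00,
        1.34646639e-02, -7.21451374e-05]), 'tcp_pos': array([ 0.14772781, -0.60673188,  0.22157216]), 'ee_rot': array([[-9.71663026e-01, -2.36369762e-01, -5.48184448e-04],
       [-2.36370381e-01,  9.71661199e-01,  1.88613367e-03],
       [ 8.68245921e-05,  1.96226092e-03, -9.99998071e-01]]), 'wrist_force': array([-3.44351062e-01, -1.35622245e-04, -5.73222988e-01]), 'moment': array([ 0.01370814,  0.0056534 , -0.03554936]), 'gripper_width': 1.0026910679102359} 0.0187
```

View pics/scene0.png

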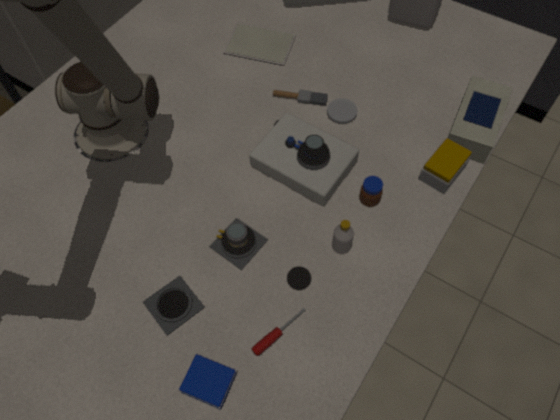

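View pics/top0.png

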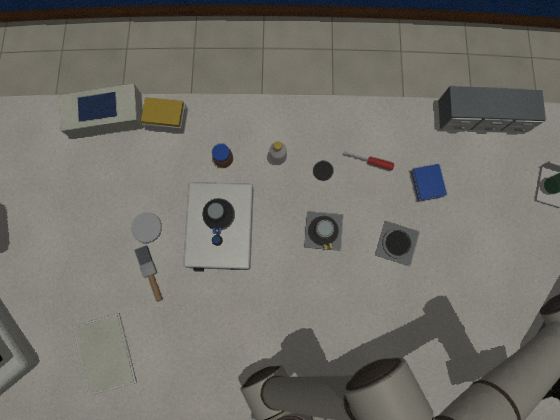

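The scene view shows the base at about (305,157), with the black lens at (314,150) and the button at (291,142). The spare is at (237,235) and the empty rest at (173,304). In the top view the lens is at (218,212), the button at (217,240), the spare at (324,230) and the empty rest at (398,243). I'll zoom in next.

Run:
```python
import cv2,numpy as np
t=cv2.imread("pics/top0.png"); s=cv2.imread("pics/scene0.png")
a=cv2.resize(t[175:280,175:265],None,fx=5.5,fy=5.5,interpolation=cv2.INTER_CUBIC)
cv2.imwrite("pics/zt_base.png",cv2.convertScaleAbs(a,alpha=1.5))
a=cv2.resize(t[200:275,295:425],None,fx=6,fy=6,interpolation=cv2.INTER_CUBIC)
cv2.imwrite("pics/zt_rest.png",cv2.convertScaleAbs(a,alpha=2))
a=cv2.resize(s[105:205,240:370],None,fx=6,fy=6,interpolation=cv2.INTER_CUBIC)
cv2.imwrite("pics/zs_base.png",cv2.convertScaleAbs(a,alpha=1.5))
a=cv2.resize(s[270:340,135:215],None,fx=8,fy=8,interpolation=cv2.INTER_CUBIC)
cv2.imwrite("pics/zs_rest.png",cv2.convertScaleAbs(a,alpha=2))
```

```text
(no output)
```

View pics/zt_base.png

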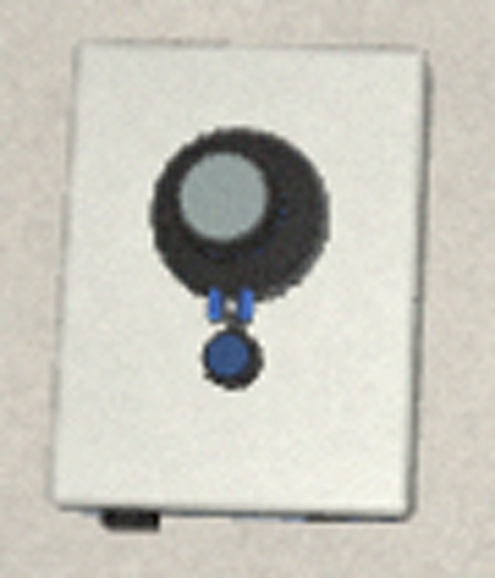

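View pics/zt_rest.png

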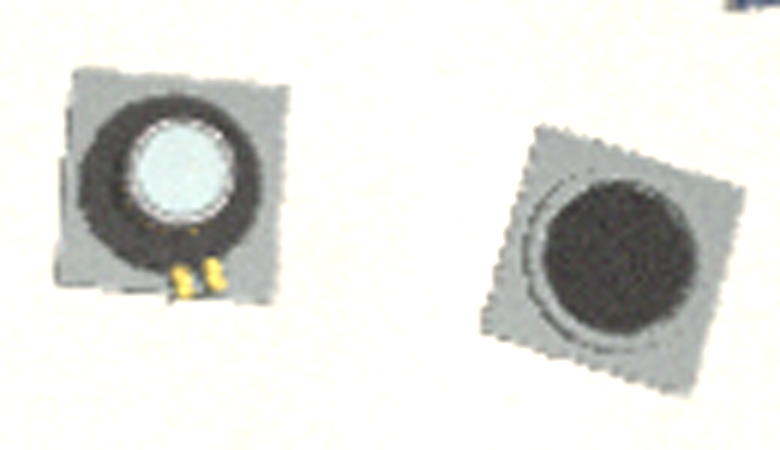

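View pics/zs_base.png

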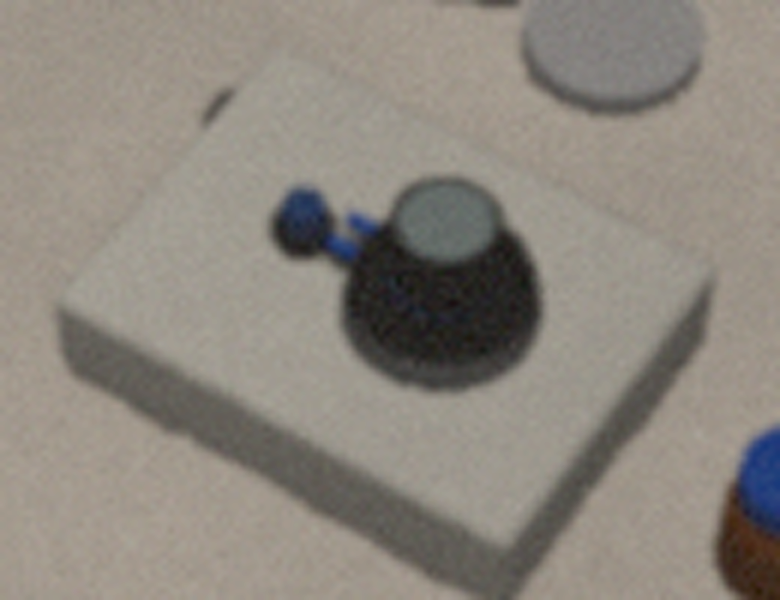

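View pics/zs_rest.png

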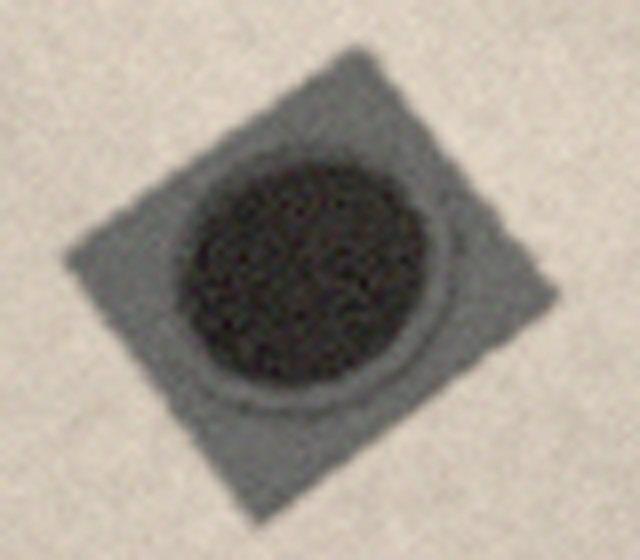

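The zooms are clear. I'll segment the glass disc, blue cap and rest floor in both views, pick out the plate and base corners, then project each onto its known height.

```bash
cat > h.py <<'E'
import cv2,numpy as np
from station import r,cams,ticket
M={n:cams.camera_model(n) for n in("scene","top")}
def toz(n,uv,z):
    m=M[n];p=cv2.undistortPoints(np.array(uv,float).reshape(-1,1,2),m["intrinsics"],m["distortion"]).reshape(-1,2)
    E=m["extrinsics"];R,t=E[:3,:3],E[:3,3];c=-R.T@t
    d=np.c_[p,np.ones(len(p))]@R
    return (c+d*((z-c[2])/d[:,2])[:,None])[:,:2]
def proj(n,P):
    m=M[n];E=m["extrinsics"]
    return cv2.projectPoints(np.array(P,float).reshape(-1,3),cv2.Rodrigues(E[:3,:3])[0],E[:3,3],m["intrinsics"],m["distortion"])[0].reshape(-1,2)
def blob(mask,seed):
    n,l,st,c=cv2.connectedComponentsWithStats(mask.astype(np.uint8))
    k=l[seed[1],seed[0]]
    if k==0:
        ys,xs=np.nonzero(l); i=np.argmin((xs-seed[0])**2+(ys-seed[1])**2); k=l[ys[i],xs[i]]
    return c[k],st[k]
E
python3 - <<'E'
from h import *
T=cv2.imread("pics/top0.png").astype(int);S=cv2.imread("pics/scene0.png").astype(int)
for n,I in(("top",T),("scene",S)):
    print(n,-M[n]["extrinsics"][:3,:3].T@M[n]["extrinsics"][:3,3])
z=lambda u,f,o:(np.array(u)+.5)/f-.5+np.array(o)
bt=toz("top",z([(80,42),(427,48),(411,518),(54,505)],5.5,(175,175)),.06)
bs=toz("scene",z([(285,52),(712,272),(505,550),(62,308)],6,(240,105)),.06)
print("base top",bt,bt.mean(0),[np.linalg.norm(bt[i]-bt[i-1]) for i in range(4)])
print("base scene",bs,bs.mean(0),[np.linalg.norm(bs[i]-bs[i-1]) for i in range(4)])
rt=toz("top",z([(540,126),(745,188),(690,396),(483,330)],6,(295,200)),.006)
rs=toz("scene",z([(360,45),(560,293),(258,525),(65,258)],8,(135,270)),.006)
print("rest",rt,rt.mean(0),rs,rs.mean(0),[np.linalg.norm(rt[i]-rt[i-1]) for i in range(4)],[np.linalg.norm(rs[i]-rs[i-1]) for i in range(4)])
for n,I,g,b,d in(("top",T,(215,210),(216,239),(398,243)),("scene",S,(314,141),(290,139),(173,304))):
    print(n,"pix",I[g[1],g[0]],I[b[1],b[0]],I[d[1],d[0]])
    x0,y0=g; 
    glass=np.zeros(I.shape[:2]); glass[y0-14:y0+14,x0-14:x0+14]=((I.min(2)>75))[y0-14:y0+14,x0-14:x0+14]
    # use dark-surround: label
    c,s=blob(glass,g);print("glass",c,s,toz(n,[c],.124))
    blue=(I[...,0]-I[...,2]>35)
    c,s=blob(blue,b);print("cap",c,s,toz(n,[c],.084))
    dark=I.sum(2)<(180 if n=="top" else 130)
    c,s=blob(dark,d);print("floor",c,s,toz(n,[c],.006))
E
```

```text
top [0.36237048 0.02298566 1.3736974 ]
scene [ 0.99388798 -0.54793326  1.22389766]
base top [[0.67040278 0.30186286]
 [0.66946318 0.1148967 ]
 [0.41946222 0.11693721]
 [0.42277785 0.30365846]] [0.54552651 0.20933881] [np.float64(0.24763144528369804), np.float64(0.1869685264299128), np.float64(0.2500092913895559), np.float64(0.18675069058912627)]
base scene [[0.43007987 0.3037704 ]
 [0.66975566 0.29897104]
 [0.66783469 0.11618219]
 [0.42779641 0.11852609]] [0.54886666 0.20936243] [np.float64(0.1852583796378454), np.float64(0.23972384310316283), np.float64(0.1827989459974774), np.float64(0.24004972317390336)]
rest [[ 0.57229377 -0.28559489]
 [ 0.54190132 -0.39006409]
 [ 0.43675915 -0.35869835]
 [ 0.46882843 -0.25461555]] [ 0.50494567 -0.32224322] [[ 0.46818113 -0.25312038]
 [ 0.57170389 -0.28378748]
 [ 0.54083483 -0.38882892]
 [ 0.43732559 -0.35679523]] [ 0.50451136 -0.320633  ] [np.float64(0.10800368125866949), np.float64(0.10880034071194043), np.float64(0.10972093655824447), np.float64(0.10891128234947675)] [np.float64(0.10816903158755078), np.float64(0.10796959397931465), np.float64(0.10948334564021356), np.float64(0.1083527599509809)]
top pix [106 109 102] [84 53 37] [37 40 40]
glass [215.04891304 210.26086957] [208 203  15  15 184] [[0.57647261 0.2117465 ]]
cap [215.87179487 239.12820513] [213 236   7   7  39] [[0.50037114 0.21224497]]
floor [397.65995976 242.61569416] [385 230  26  26 497] [[ 0.50557908 -0.32404351]]
scene pix [71 73 68] [62 38 26] [12 17 15]
glass [313.74013158 132.47039474] [300 127  28  18 304] [[0.55838401 0.23911899]]
cap [290.5 139. ] [290 139   2   1   2] [[0.50051683 0.21329895]]
floor [172.23225806 303.06451613] [156 288  33  31 775] [[ 0.50020013 -0.32027747]]
```

Run:
```python
from h import *
S=cv2.imread("pics/scene0.png").astype(int)
n="scene"
sub=S[125:155,298:332]; print(sub[14-0,:,1])
g=(S[...,1]>56)
m=np.zeros_like(g);m[126:150,302:327]=1
# glass ellipse from zoom: fit contour
z=cv2.resize(S[105:205,240:370].astype(np.uint8),None,fx=6,fy=6,interpolation=cv2.INTER_CUBIC)
G=cv2.GaussianBlur(z,(0,0),4)[...,1]
mask=((G>52)).astype(np.uint8); w=np.zeros_like(mask); w[170:275,380:510]=1
l=cv2.connectedComponentsWithStats(mask*w)
print(l[2],l[3])
for c in ((447,220),(448,221)):
    print("glass hand",toz(n,[(np.array(c)+.5)/6-.5+[240,105]],.124))
z2=G.astype(int); bl=cv2.GaussianBlur(z,(0,0),3).astype(int); b=(bl[...,0]-bl[...,2]>22).astype(np.uint8); w=np.zeros_like(b); w[170:265,270:330]=1
l=cv2.connectedComponentsWithStats(b*w);print(l[2],l[3])
for c in ((305,203),(305,207)): print("cap hand",toz(n,[(np.array(c)+.5)/6-.5+[240,105]],.084))
# predictions
for P in ((.5005,.2125,.084),(.5765,.212,.124)): print(P,(proj(n,P)-[240,105]+.5)*6-.5)
a=np.linspace(0,2*np.pi,60)
def draw(n,src,off,f,items,out):
    I=cv2.imread(src)[off[1]:off[3],off[0]:off[2]];I=cv2.convertScaleAbs(cv2.resize(I,None,fx=f,fy=f,interpolation=cv2.INTER_CUBIC),alpha=1.6)
    for (x,y,zz,rad,col) in items:
        p=(proj(n,np.c_[x+rad*np.cos(a),y+rad*np.sin(a),0*a+zz])-off[:2]+.5)*f-.5
        cv2.polylines(I,[p.round().astype(int)],True,col,1)
    cv2.imwrite(out,I)
it=[(.5005,.2125,.084,.011,(0,255,255)),(.5005,.2125,.070,.0155,(0,255,0)),(.5765,.212,.124,.026,(0,0,255)),(.5765,.212,.081,.044,(0,0,255)),(.5765,.212,.06,.043,(255,0,255))]
draw("scene","pics/scene0.png",(240,105,370,205),6,it,"pics/os.png")
draw("top","pics/top0.png",(175,175,265,280),5.5,it,"pics/ot.png")
```

```text
[ 93  98 100 102 103  99  95  76  54  65  71  73  72  71  68  71  71  68
  74  71  73  74  70  61  59  73  99 102 100 106 103 101 104 102]
[[     0      0    780    600 458298]
 [   380    170    130     90   9702]] [[388.31237099 301.4347717 ]
 [445.60059781 208.10626675]]
glass hand [[0.57478939 0.21420921]]
glass hand [[0.57545599 0.21397191]]
[[     0      0    780    600 467208]
 [   287    194     34     30    751]
 [   326    236      4     13     41]] [[389.64370473 299.65269002]
 [303.46870839 207.66711052]
 [327.7804878  241.65853659]]
cap hand [[0.49921137 0.21489147]]
cap hand [[0.50048135 0.21292881]]
(0.5005, 0.2125, 0.084) [[304.52927405 207.63480113]]
(0.5765, 0.212, 0.124) [[447.67644691 224.97375255]]
```

View pics/os.png

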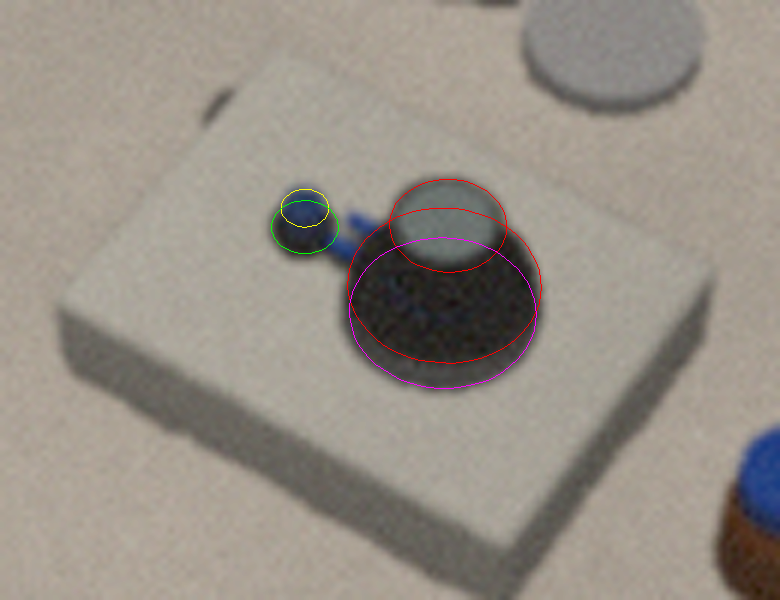

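View pics/ot.png

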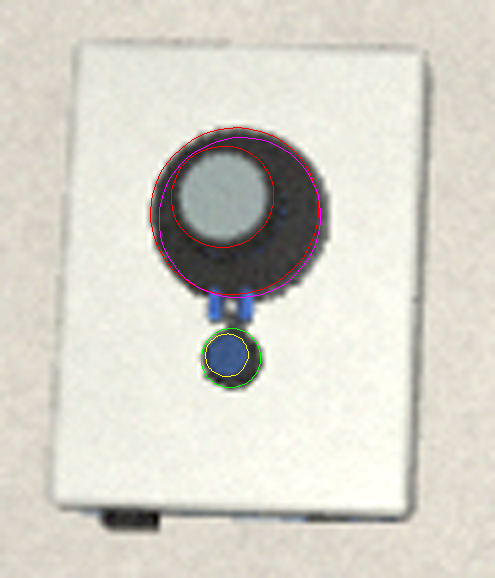

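Both views agree to about 1–2 mm:

| Item | Estimate |
|---|---|
| Button | (0.5005, 0.2125) |
| Lens axis | (0.5765, 0.2118) |
| Empty rest | (0.5047, −0.3215) |
| Base yaw | about −0.5° |

Next I'll close the gripper and move to above the button, with the jaws along world y.

drive_tool(deltas=[{"dx":-0.005,"dy":0.007,"wz":0.1},{"dx":-0.021,"dy":0.029,"wz":0.5},{"dx":-0.043,"dy":0.057,"wz":1.1},{"dx":-0.07,"dy":0.093,"wz":1.8},{"dx":-0.097,"dy":0.128,"wz":2.5},{"dx":-0.126,"dy":0.168,"wz":3.2},{"dx":-0.155,"dy":0.207,"wz":4},{"dx":-0.185,"dy":0.246,"wz":4.7},{"dx":-0.214,"dy":0.285,"wz":5.5},{"dx":-0.244,"dy":0.324,"wz":6.2},{"dx":-0.273,"dy":0.364,"wz":7},{"dx":-0.303,"dy":0.403,"wz":7.7},{"dx":-0.332,"dy":0.442,"wz":8.5},{"dx":-0.362,"dy":0.481,"wz":9.2},{"dx":-0.391,"dy":0.52,"wz":10},{"dx":-0.421,"dy":0.56,"wz":10.8},{"dx":-0.45,"dy":0.599,"wz":11.5},{"dx":-0.477,"dy":0.635,"wz":12.2},{"dx":-0.504,"dy":0.67,"wz":12.9},{"dx":-0.52,"dy":0.692,"wz":13.3}], gripper=0)

```text
schema error: expected keys dx, dy, dz, wx, wy, wz
```

drive_tool(deltas=[{"dx":0,"dy":0,"wz":0.4},{"wz":0.4},{"wz":0.4},{"wz":0.4}])

```text
schema error: expected keys dx, dy, dz, wx, wy, wz
```

Run:
```python
from h import *
s=r.sense()
np.set_printoptions(precision=5,suppress=True)
for k in("time_s","joints","joint_velocities","tcp_pos","ee_rot","wrist_force","moment","gripper_width"):print(k,s[k])
```

```text
time_s 0.1
joints [-61.50094  22.08594   0.38761  -0.02577 -68.41162 -14.81715]
joint_velocities [ 0.05296 -0.11531  0.19717  0.05376  0.01573  0.05683]
tcp_pos [ 0.14773 -0.60673  0.22157]
ee_rot [[-0.97166 -0.23637 -0.00055]
 [-0.23637  0.97166  0.00189]
 [ 0.00009  0.00196 -1.     ]]
wrist_force [-0.34435 -0.00014 -0.57322]
moment [ 0.01371  0.00565 -0.03555]
gripper_width 1.0026910679102359
```

All six keys are required, so nothing moved. I'll resend the move with complete rows.

drive_tool(deltas=[{"dx":-0.005,"dy":0.007,"dz":0,"wx":0,"wy":0,"wz":0.1},{"dx":-0.021,"dy":0.029,"dz":0,"wx":0,"wy":0,"wz":0.5},{"dx":-0.043,"dy":0.057,"dz":0,"wx":0,"wy":0,"wz":1.1},{"dx":-0.07,"dy":0.093,"dz":0,"wx":0,"wy":0,"wz":1.8},{"dx":-0.097,"dy":0.128,"dz":0,"wx":0,"wy":0,"wz":2.5},{"dx":-0.126,"dy":0.168,"dz":0,"wx":0,"wy":0,"wz":3.2},{"dx":-0.155,"dy":0.207,"dz":0,"wx":0,"wy":0,"wz":4},{"dx":-0.185,"dy":0.246,"dz":0,"wx":0,"wy":0,"wz":4.7},{"dx":-0.214,"dy":0.285,"dz":0,"wx":0,"wy":0,"wz":5.5},{"dx":-0.244,"dy":0.324,"dz":0,"wx":0,"wy":0,"wz":6.2},{"dx":-0.273,"dy":0.364,"dz":0,"wx":0,"wy":0,"wz":7},{"dx":-0.303,"dy":0.403,"dz":0,"wx":0,"wy":0,"wz":7.7},{"dx":-0.332,"dy":0.442,"dz":0,"wx":0,"wy":0,"wz":8.5},{"dx":-0.362,"dy":0.481,"dz":0,"wx":0,"wy":0,"wz":9.2},{"dx":-0.391,"dy":0.52,"dz":0,"wx":0,"wy":0,"wz":10},{"dx":-0.421,"dy":0.56,"dz":0,"wx":0,"wy":0,"wz":10.8},{"dx":-0.45,"dy":0.599,"dz":0,"wx":0,"wy":0,"wz":11.5},{"dx":-0.477,"dy":0.635,"dz":0,"wx":0,"wy":0,"wz":12.2},{"dx":-0.504,"dy":0.67,"dz":0,"wx":0,"wy":0,"wz":12.9},{"dx":-0.52,"dy":0.692,"dz":0,"wx":0,"wy":0,"wz":13.3}], gripper=0)

```text
time_s: 2.1
tcp_pos: [0.4897, 0.191, 0.2221]
ee_rot: [[-1.0, -0.008, -0.0], [-0.008, 1.0, 0.0], [0.0, 0.0, -1.0]]
wrist_force: [-0.1, -0.6, 0.3]
gripper_width: 0.002
```

drive_tool(deltas=[{"dx":0,"dy":0,"dz":0,"wx":0,"wy":0,"wz":0.4},{"dx":0,"dy":0,"dz":0,"wx":0,"wy":0,"wz":0.4},{"dx":0,"dy":0,"dz":0,"wx":0,"wy":0,"wz":0.4}])

```text
time_s: 2.4
tcp_pos: [0.4886, 0.1873, 0.2225]
ee_rot: [[-1.0, 0.001, -0.001], [0.001, 1.0, -0.0], [0.001, -0.0, -1.0]]
wrist_force: [-0.4, -0.3, -0.3]
gripper_width: 0.006
```

```bash
cat > st.py <<'E'
from h import *
s=r.sense()
np.set_printoptions(precision=5,suppress=True)
for k in("time_s","joints","joint_velocities","tcp_pos","ee_rot","wrist_force","moment","gripper_width"):print(k,s[k])
E
python3 st.py
```

```text
time_s 2.4
joints [  38.74513   12.1505   -13.69449   -0.00923  -64.19548 -128.77864]
joint_velocities [-0.60069 -0.49191  0.03714  0.1282   0.04001 -0.06288]
tcp_pos [0.48861 0.18725 0.22248]
ee_rot [[-1.       0.00065 -0.00064]
 [ 0.00066  1.      -0.00033]
 [ 0.00064 -0.00033 -1.     ]]
wrist_force [-0.42449 -0.30808 -0.28485]
moment [ 0.00194 -0.03802  0.04381]
gripper_width 0.00572485021744638
```

drive_tool(deltas=[{"dx":-0.004,"dy":0.008,"dz":0.01,"wx":0,"wy":0,"wz":0},{"dx":-0.008,"dy":0.016,"dz":0.035,"wx":0,"wy":0,"wz":0},{"dx":-0.012,"dy":0.025,"dz":0.065,"wx":0,"wy":0,"wz":0},{"dx":-0.012,"dy":0.025,"dz":0.095,"wx":0,"wy":0,"wz":0},{"dx":-0.012,"dy":0.025,"dz":0.11,"wx":0,"wy":0,"wz":0},{"dx":-0.012,"dy":0.025,"dz":0.12,"wx":0,"wy":0,"wz":0},{"dx":-0.012,"dy":0.025,"dz":0.12,"wx":0,"wy":0,"wz":0},{"dx":-0.012,"dy":0.025,"dz":0.12,"wx":0,"wy":0,"wz":0},{"dx":-0.012,"dy":0.025,"dz":0.12,"wx":0,"wy":0,"wz":0}])

```text
time_s: 3.3
tcp_pos: [0.5022, 0.2135, 0.1037]
ee_rot: [[-1.0, 0.0, 0.002], [0.0, 1.0, 0.001], [-0.002, 0.001, -1.0]]
wrist_force: [-0.1, -0.6, 0.5]
gripper_width: 0.003
```

```bash
python3 st.py
python3 - <<'E'
from h import *
im=cv2.cvtColor(cams.capture("scene"),cv2.COLOR_RGB2BGR); cv2.imwrite("pics/s1.png",im)
cv2.imwrite("pics/s1z.png",cv2.convertScaleAbs(cv2.resize(im[105:205,240:370],None,fx=6,fy=6,interpolation=cv2.INTER_CUBIC),alpha=1.7))
E
```

```text
time_s 3.3
joints [  40.07039   21.08585  -20.05557    0.01768  -48.71049 -130.10167]
joint_velocities [ 0.14277 -0.10212 -0.11515 -0.06009 -0.00205  0.13329]
tcp_pos [0.50215 0.2135  0.10374]
ee_rot [[-1.       0.00034  0.00213]
 [ 0.00034  1.       0.00149]
 [-0.00213  0.00149 -1.     ]]
wrist_force [-0.05383 -0.61515  0.48904]
moment [ 0.00956 -0.00108  0.01736]
gripper_width 0.003218968639067288
```

View pics/s1z.png

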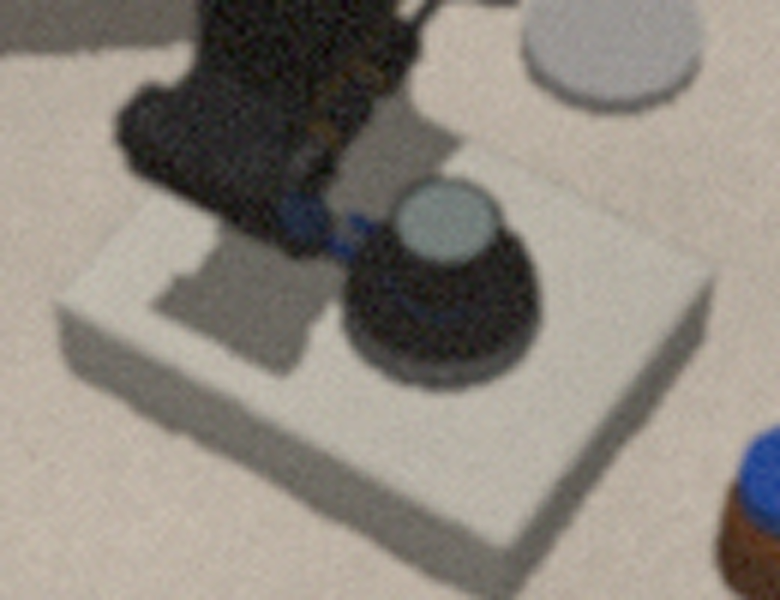

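The fingers are centred over the cap at about (305,205) and clear of the ear. I'll descend gently, still with a small margin.

drive_tool(deltas=[{"dx":0.0015,"dy":0,"dz":0.007,"wx":0,"wy":0,"wz":0},{"dx":0.0015,"dy":0,"dz":0.014,"wx":0,"wy":0,"wz":0},{"dx":0.0015,"dy":0,"dz":0.017,"wx":0,"wy":0,"wz":0},{"dx":0.0015,"dy":0,"dz":0.0185,"wx":0,"wy":0,"wz":0},{"dx":0.0015,"dy":0,"dz":0.02,"wx":0,"wy":0,"wz":0},{"dx":0.0015,"dy":0,"dz":0.0215,"wx":0,"wy":0,"wz":0},{"dx":0.0015,"dy":0,"dz":0.023,"wx":0,"wy":0,"wz":0},{"dx":0.0015,"dy":0,"dz":0.024,"wx":0,"wy":0,"wz":0},{"dx":0.0015,"dy":0,"dz":0.024,"wx":0,"wy":0,"wz":0}])

```text
time_s: 4.25
tcp_pos: [0.5001, 0.2132, 0.0784]
ee_rot: [[-1.0, 0.0, 0.001], [0.0, 1.0, 0.0], [-0.001, 0.0, -1.0]]
wrist_force: [1.0, -0.8, 0.0]
gripper_width: 0.002
```

drive_tool(deltas=[{"dx":0,"dy":0,"dz":0.001,"wx":0,"wy":0,"wz":0},{"dx":0,"dy":0,"dz":0.002,"wx":0,"wy":0,"wz":0},{"dx":0,"dy":0,"dz":0.002,"wx":0,"wy":0,"wz":0}])

```text
time_s: 4.55
tcp_pos: [0.5004, 0.2134, 0.0767]
ee_rot: [[-1.0, 0.0, 0.001], [0.0, 1.0, 0.001], [-0.001, 0.001, -1.0]]
wrist_force: [-0.9, -0.2, 2.5]
gripper_width: 0.005
```

drive_tool(deltas=[{"dx":0,"dy":0,"dz":0.0005,"wx":0,"wy":0,"wz":0},{"dx":0,"dy":0,"dz":0.0005,"wx":0,"wy":0,"wz":0}])

```text
time_s: 4.75
tcp_pos: [0.5004, 0.2134, 0.0764]
ee_rot: [[-1.0, 0.0, 0.001], [0.0, 1.0, 0.001], [-0.001, 0.001, -1.0]]
wrist_force: [-1.0, 0.0, 3.7]
gripper_width: 0.002
```

drive_tool(deltas=[{"dx":0,"dy":0,"dz":0.0005,"wx":0,"wy":0,"wz":0},{"dx":0,"dy":0,"dz":0.0005,"wx":0,"wy":0,"wz":0}])

```text
time_s: 4.95
tcp_pos: [0.5004, 0.2134, 0.0764]
ee_rot: [[-1.0, -0.0, 0.001], [-0.0, 1.0, 0.001], [-0.001, 0.001, -1.0]]
wrist_force: [-2.7, -1.8, 6.9]
gripper_width: 0.006
```

drive_tool(deltas=[{"dx":0,"dy":0,"dz":0.0005,"wx":0,"wy":0,"wz":0},{"dx":0,"dy":0,"dz":0.0005,"wx":0,"wy":0,"wz":0}])

```text
time_s: 5.15
tcp_pos: [0.5004, 0.2134, 0.0764]
ee_rot: [[-1.0, -0.0, 0.001], [-0.0, 1.0, 0.001], [-0.001, 0.001, -1.0]]
wrist_force: [-3.3, -0.9, 10.7]
gripper_width: 0.003
```

drive_tool(deltas=[{"dx":0,"dy":0,"dz":0.0005,"wx":0,"wy":0,"wz":0},{"dx":0,"dy":0,"dz":0.0005,"wx":0,"wy":0,"wz":0}])

```text
time_s: 5.35
tcp_pos: [0.5005, 0.2134, 0.0763]
ee_rot: [[-1.0, -0.0, 0.002], [-0.0, 1.0, 0.001], [-0.002, 0.001, -1.0]]
wrist_force: [-3.7, -0.5, 11.7]
gripper_width: 0.002
```

The button is bottomed: z is pinned at 0.0764 with the force up to 11 N. I'll retreat up, open the gripper and move over the lens.

drive_tool(deltas=[{"dx":0,"dy":0,"dz":-0.004,"wx":0,"wy":0,"wz":0},{"dx":0,"dy":0,"dz":-0.02,"wx":0,"wy":0,"wz":0},{"dx":0,"dy":0,"dz":-0.05,"wx":0,"wy":0,"wz":0},{"dx":0,"dy":0,"dz":-0.08,"wx":0,"wy":0,"wz":0},{"dx":0,"dy":0,"dz":-0.09,"wx":0,"wy":0,"wz":0}])

```text
time_s: 5.85
tcp_pos: [0.5015, 0.2141, 0.1672]
ee_rot: [[-1.0, -0.0, 0.005], [-0.0, 1.0, 0.003], [-0.005, 0.003, -1.0]]
wrist_force: [0.2, 1.1, 0.9]
gripper_width: 0.002
```

drive_tool(deltas=[{"dx":-0.01,"dy":0,"dz":0,"wx":0,"wy":0,"wz":0},{"dx":-0.03,"dy":-0.0015,"dz":0,"wx":0,"wy":0,"wz":0},{"dx":-0.05,"dy":-0.0015,"dz":0,"wx":0,"wy":0,"wz":0},{"dx":-0.068,"dy":-0.0015,"dz":0,"wx":0,"wy":0,"wz":0},{"dx":-0.076,"dy":-0.0015,"dz":0,"wx":0,"wy":0,"wz":0},{"dx":-0.076,"dy":-0.0015,"dz":0,"wx":0,"wy":0,"wz":0},{"dx":-0.076,"dy":-0.0015,"dz":0,"wx":0,"wy":0,"wz":0}], gripper=1)

```text
time_s: 6.55
tcp_pos: [0.5752, 0.2112, 0.1633]
ee_rot: [[-1.0, 0.001, -0.002], [0.001, 1.0, -0.001], [0.002, -0.001, -1.0]]
wrist_force: [-1.5, -0.2, -0.1]
gripper_width: 0.558
```

```bash
python3 st.py
python3 - <<'E'
from h import *
for n,(a,b,c,d),f in (("scene",(105,205,240,370),6),("top",(175,280,150,290),5.5)):
    im=cv2.cvtColor(cams.capture(n),cv2.COLOR_RGB2BGR); cv2.imwrite(f"pics/{n}2.png",im)
    cv2.imwrite(f"pics/{n}2z.png",cv2.convertScaleAbs(cv2.resize(im[a:b,c:d],None,fx=f,fy=f,interpolation=cv2.INTER_CUBIC),alpha=1.8))
E
```

```text
time_s 6.55
joints [  35.2676    23.55687   -6.08302   -0.03223  -60.49484 -125.29625]
joint_velocities [ 0.39455 -1.13835 -0.31934  0.12582 -0.09306  0.03871]
tcp_pos [0.57521 0.21124 0.16328]
ee_rot [[-1.       0.00078 -0.0022 ]
 [ 0.00078  1.      -0.00096]
 [ 0.0022  -0.00096 -1.     ]]
wrist_force [-1.52778 -0.22972 -0.13014]
moment [ 0.00267  0.05343 -0.06085]
gripper_width 0.5580399275961307
```

View pics/scene2z.png

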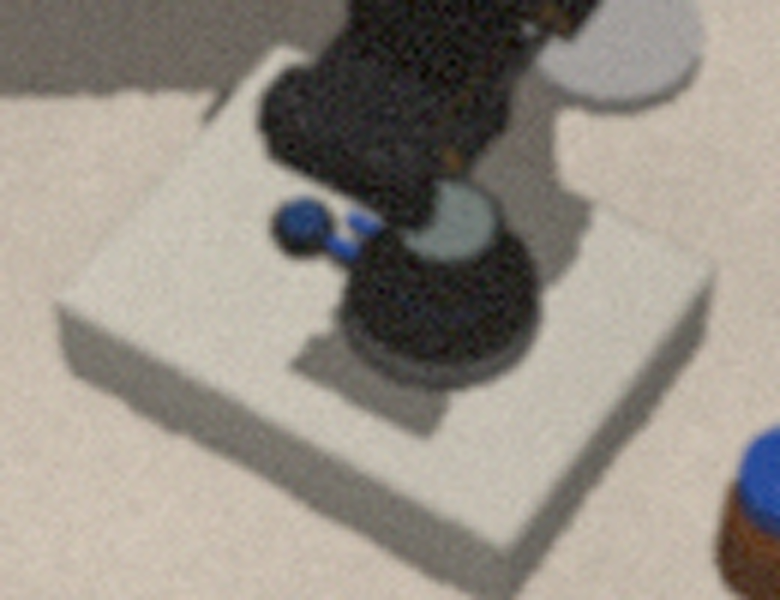

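View pics/top2z.png

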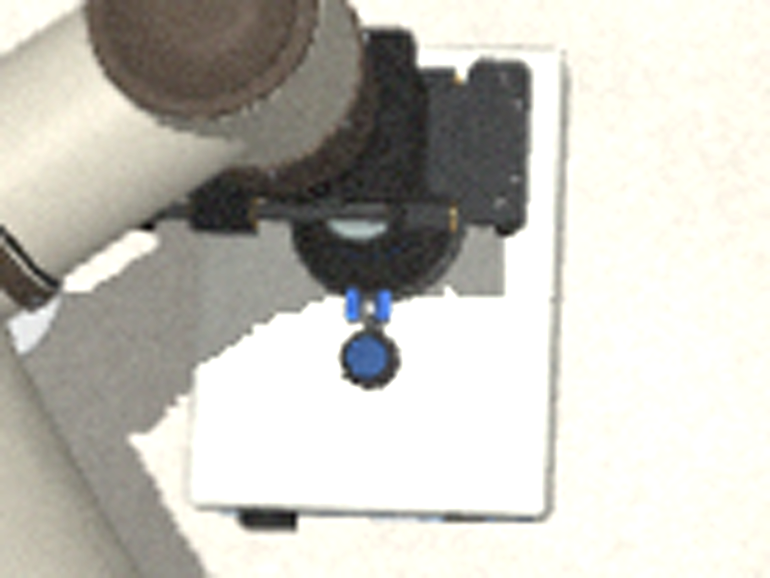

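The cap now sits visibly lower in its housing, at (303,218) in the scene zoom. Next I'll finish opening and descend around the barrel.

drive_tool(deltas=[{"dx":0,"dy":0,"dz":0.002,"wx":0,"wy":0,"wz":0},{"dx":0,"dy":0,"dz":0.005,"wx":0,"wy":0,"wz":0},{"dx":0,"dy":0,"dz":0.01,"wx":0,"wy":0,"wz":0},{"dx":0,"dy":0,"dz":0.015,"wx":0,"wy":0,"wz":0},{"dx":0,"dy":0,"dz":0.02,"wx":0,"wy":0,"wz":0},{"dx":0,"dy":0,"dz":0.025,"wx":0,"wy":0,"wz":0},{"dx":0,"dy":0,"dz":0.035,"wx":0,"wy":0,"wz":0},{"dx":0,"dy":0,"dz":0.045,"wx":0,"wy":0,"wz":0},{"dx":0,"dy":0,"dz":0.055,"wx":0,"wy":0,"wz":0},{"dx":0,"dy":0,"dz":0.065,"wx":0,"wy":0,"wz":0},{"dx":0,"dy":0,"dz":0.072,"wx":0,"wy":0,"wz":0},{"dx":0,"dy":0,"dz":0.076,"wx":0,"wy":0,"wz":0},{"dx":0,"dy":0,"dz":0.076,"wx":0,"wy":0,"wz":0},{"dx":0,"dy":0,"dz":0.076,"wx":0,"wy":0,"wz":0}])

```text
time_s: 8.05
tcp_pos: [0.5762, 0.2117, 0.0888]
ee_rot: [[-1.0, 0.0, 0.001], [0.0, 1.0, 0.0], [-0.001, 0.0, -1.0]]
wrist_force: [-0.2, 0.9, 0.1]
gripper_width: 1.003
```

```bash
python3 st.py
```

```text
time_s 8.05
joints [  35.27007   27.87174  -10.99933    0.01419  -51.09072 -125.28696]
joint_velocities [-0.14158 -0.44408  0.27819 -0.00311  0.01607  0.03856]
tcp_pos [0.57622 0.21174 0.08883]
ee_rot [[-1.       0.00014  0.00066]
 [ 0.00014  1.       0.00023]
 [-0.00066  0.00023 -1.     ]]
wrist_force [-0.24163  0.88747  0.08456]
moment [ 0.05199 -0.00331 -0.00349]
gripper_width 1.0034511635019907
```

drive_tool(deltas=[{"dx":0,"dy":0,"dz":0,"wx":0,"wy":0,"wz":0},{"dx":0,"dy":0,"dz":0,"wx":0,"wy":0,"wz":0},{"dx":0,"dy":0,"dz":0,"wx":0,"wy":0,"wz":0},{"dx":0,"dy":0,"dz":0,"wx":0,"wy":0,"wz":0},{"dx":0,"dy":0,"dz":0,"wx":0,"wy":0,"wz":0},{"dx":0,"dy":0,"dz":0,"wx":0,"wy":0,"wz":0},{"dx":0,"dy":0,"dz":0,"wx":0,"wy":0,"wz":0},{"dx":0,"dy":0,"dz":0,"wx":0,"wy":0,"wz":0}], gripper=0.5)

```text
time_s: 8.85
tcp_pos: [0.5762, 0.2126, 0.0889]
ee_rot: [[-1.0, -0.0, 0.001], [-0.0, 1.0, 0.001], [-0.001, 0.001, -1.0]]
wrist_force: [-0.7, 5.6, 1.8]
gripper_width: 0.595
```

```bash
python3 st.py
```

```text
time_s 8.85
joints [  35.3147    27.87119  -10.97796   -0.03491  -51.04376 -125.29   ]
joint_velocities [-0.12083 -0.03691  0.0174   0.08525  0.15382  0.06228]
tcp_pos [0.57625 0.21257 0.08885]
ee_rot [[-1.      -0.00005  0.00125]
 [-0.00005  1.       0.00147]
 [-0.00125  0.00147 -1.     ]]
wrist_force [-0.72682  5.55354  1.8162 ]
moment [ 1.34296  0.26042 -0.0262 ]
gripper_width 0.5953206407677571
```

The grip is on the barrel: an opening of 0.595 is 51.8 mm. A +y force of 5.6 N shows the lens about 1 mm further +y, so I'll relax that before twisting.

drive_tool(deltas=[{"dx":0,"dy":0.0005,"dz":0,"wx":0,"wy":0,"wz":0},{"dx":0,"dy":0.001,"dz":0,"wx":0,"wy":0,"wz":0},{"dx":0,"dy":0.001,"dz":0,"wx":0,"wy":0,"wz":0}])

```text
time_s: 9.15
tcp_pos: [0.5762, 0.2126, 0.0888]
ee_rot: [[-1.0, 0.0, 0.001], [0.0, 1.0, 0.0], [-0.001, 0.0, -1.0]]
wrist_force: [-0.7, 2.7, 2.0]
gripper_width: 0.59
```

```bash
python3 st.py|grep -E "tcp|force|moment|width"
```

```text
tcp_pos [0.57623 0.21262 0.0888 ]
wrist_force [-0.67826  2.67027  2.03793]
moment [0.75854 0.03664 0.02592]
gripper_width 0.5896247013726663
```

drive_tool(deltas=[{"dx":0,"dy":0.0005,"dz":0,"wx":0,"wy":0,"wz":-1},{"dx":0,"dy":0.0005,"dz":0,"wx":0,"wy":0,"wz":-2},{"dx":0,"dy":0.0005,"dz":0,"wx":0,"wy":0,"wz":-3},{"dx":0,"dy":0.0005,"dz":0,"wx":0,"wy":0,"wz":-4},{"dx":0,"dy":0.0005,"dz":0,"wx":0,"wy":0,"wz":-5}])

```text
time_s: 9.65
tcp_pos: [0.5758, 0.2126, 0.0888]
ee_rot: [[-0.996, -0.088, -0.0], [-0.088, 0.996, -0.001], [0.0, -0.001, -1.0]]
wrist_force: [-1.7, 0.1, 3.8]
gripper_width: 0.589
```

```bash
cat > q.py <<'E'
from h import *
s=r.sense();R=s["ee_rot"]
print("t",s["time_s"],"yaw",round(np.degrees(np.arctan2(R[1,0],R[0,0]))%360,2),"tcp",s["tcp_pos"].round(4),"F",s["wrist_force"].round(1),"M",s["moment"].round(3),"w",round(s["gripper_width"],3),"j6",s["joints"][5].round(1),"eff6",s["effort"][5].round(3))
E
python3 q.py
python3 - <<'E'
from h import *
im=cv2.cvtColor(cams.capture("top"),cv2.COLOR_RGB2BGR)
cv2.imwrite("pics/top3z.png",cv2.convertScaleAbs(cv2.resize(im[175:280,150:290],None,fx=5.5,fy=5.5,interpolation=cv2.INTER_CUBIC),alpha=1.8))
E
```

```text
t 9.65 yaw 185.06 tcp [0.5758 0.2126 0.0888] F [-1.7  0.1  3.8] M [-0.201  0.102 -0.116] w 0.589 j6 -120.3 eff6 -0.031
```

View pics/top3z.png

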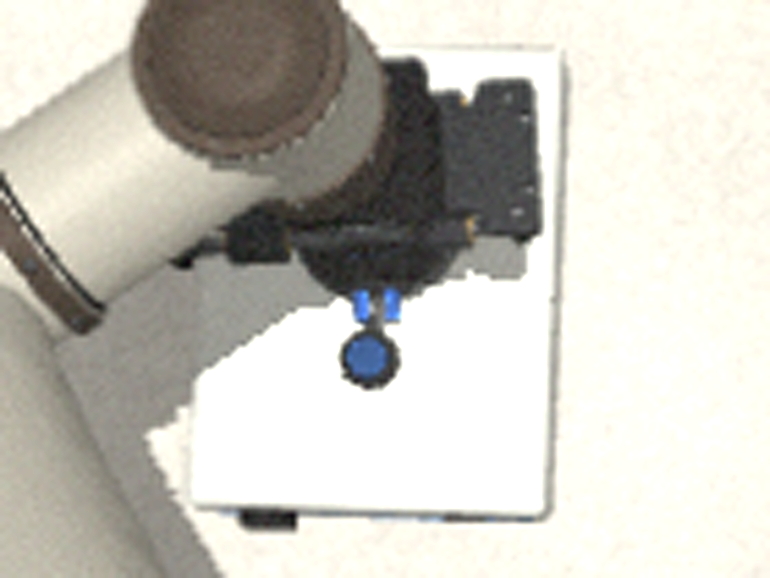

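The ear moved right, from 368 to 376 px (about 5° anticlockwise), with low torque. So the button is released and the lens turns with the grip. Continuing to about 40°.

drive_tool(deltas=[{"dx":0,"dy":0,"dz":0,"wx":0,"wy":0,"wz":-2},{"dx":0,"dy":0,"dz":0,"wx":0,"wy":0,"wz":-5},{"dx":0,"dy":0,"dz":0,"wx":0,"wy":0,"wz":-8},{"dx":0,"dy":0,"dz":0,"wx":0,"wy":0,"wz":-11},{"dx":0,"dy":0,"dz":0,"wx":0,"wy":0,"wz":-14},{"dx":0,"dy":0,"dz":0,"wx":0,"wy":0,"wz":-17},{"dx":0,"dy":0,"dz":0,"wx":0,"wy":0,"wz":-20}])

```text
time_s: 10.4
tcp_pos: [0.5755, 0.2127, 0.0887]
ee_rot: [[-0.905, -0.425, -0.001], [-0.425, 0.905, -0.001], [0.001, -0.0, -1.0]]
wrist_force: [-0.6, -0.9, 3.9]
gripper_width: 0.594
```

```bash
python3 q.py
```

```text
t 10.4 yaw 205.12 tcp [0.5755 0.2127 0.0887] F [-0.6 -0.9  3.9] M [-0.118  0.336 -0.095] w 0.594 j6 -100.3 eff6 -0.257
```

drive_tool(deltas=[{"dx":0,"dy":0,"dz":0,"wx":0,"wy":0,"wz":-2},{"dx":0,"dy":0,"dz":0,"wx":0,"wy":0,"wz":-5},{"dx":0,"dy":0,"dz":0,"wx":0,"wy":0,"wz":-8},{"dx":0,"dy":0,"dz":0,"wx":0,"wy":0,"wz":-11},{"dx":0,"dy":0,"dz":0,"wx":0,"wy":0,"wz":-13},{"dx":0,"dy":0,"dz":0,"wx":0,"wy":0,"wz":-15}])

```text
time_s: 11.0
tcp_pos: [0.5756, 0.2126, 0.0887]
ee_rot: [[-0.765, -0.644, -0.001], [-0.644, 0.765, -0.001], [0.001, -0.0, -1.0]]
wrist_force: [-0.8, -1.0, 5.0]
gripper_width: 0.591
```

```bash
python3 q.py
```

```text
t 11.0 yaw 220.07 tcp [0.5756 0.2126 0.0887] F [-0.8 -1.   5. ] M [-0.232  0.35  -0.012] w 0.591 j6 -85.3 eff6 -0.13
```

drive_tool(deltas=[{"dx":0,"dy":0,"dz":0,"wx":0,"wy":0,"wz":-1},{"dx":0,"dy":0,"dz":0,"wx":0,"wy":0,"wz":-2}])

```text
time_s: 11.2
tcp_pos: [0.5756, 0.2126, 0.0887]
ee_rot: [[-0.743, -0.669, -0.001], [-0.669, 0.743, -0.001], [0.001, -0.0, -1.0]]
wrist_force: [-1.4, -1.1, 5.6]
gripper_width: 0.593
```

```bash
python3 q.py
```

```text
t 11.2 yaw 222.02 tcp [0.5756 0.2126 0.0887] F [-1.4 -1.1  5.6] M [-0.311  0.394 -0.038] w 0.593 j6 -83.4 eff6 -0.026
```

drive_tool(deltas=[{"dx":0,"dy":0,"dz":0,"wx":0,"wy":0,"wz":-1},{"dx":0,"dy":0,"dz":0,"wx":0,"wy":0,"wz":-2}])

```text
time_s: 11.4
tcp_pos: [0.5757, 0.2126, 0.0887]
ee_rot: [[-0.719, -0.695, -0.001], [-0.695, 0.719, -0.001], [0.001, -0.0, -1.0]]
wrist_force: [-1.5, -0.2, 5.8]
gripper_width: 0.591
```

```bash
python3 q.py
```

```text
t 11.4 yaw 224.02 tcp [0.5757 0.2126 0.0887] F [-1.5 -0.2  5.8] M [-0.392  0.373 -0.06 ] w 0.591 j6 -81.4 eff6 -0.028
```

drive_tool(deltas=[{"dx":0,"dy":0,"dz":0,"wx":0,"wy":0,"wz":-1},{"dx":0,"dy":0,"dz":0,"wx":0,"wy":0,"wz":-2}])

```text
time_s: 11.6
tcp_pos: [0.5757, 0.2125, 0.0887]
ee_rot: [[-0.694, -0.72, -0.001], [-0.72, 0.694, -0.001], [0.001, -0.0, -1.0]]
wrist_force: [-1.7, -1.1, 5.1]
gripper_width: 0.59
```

```bash
python3 q.py
```

```text
t 11.6 yaw 226.02 tcp [0.5757 0.2125 0.0887] F [-1.7 -1.1  5.1] M [-0.395  0.379 -0.156] w 0.59 j6 -79.4 eff6 -0.027
```

drive_tool(deltas=[{"dx":0,"dy":0,"dz":0,"wx":0,"wy":0,"wz":-1},{"dx":0,"dy":0,"dz":0,"wx":0,"wy":0,"wz":-2}])

```text
time_s: 11.8
tcp_pos: [0.5757, 0.2126, 0.0887]
ee_rot: [[-0.669, -0.743, -0.001], [-0.743, 0.669, -0.001], [0.001, -0.0, -1.0]]
wrist_force: [-1.6, -0.7, 5.2]
gripper_width: 0.587
```

```bash
python3 q.py
```

```text
t 11.8 yaw 228.02 tcp [0.5757 0.2126 0.0887] F [-1.6 -0.7  5.2] M [-0.418  0.264 -0.079] w 0.587 j6 -77.4 eff6 -0.023
```

drive_tool(deltas=[{"dx":0,"dy":0,"dz":0,"wx":0,"wy":0,"wz":-1},{"dx":0,"dy":0,"dz":0,"wx":0,"wy":0,"wz":-2}])

```text
time_s: 12.0
tcp_pos: [0.5757, 0.2126, 0.0887]
ee_rot: [[-0.643, -0.766, -0.001], [-0.766, 0.643, -0.001], [0.001, -0.0, -1.0]]
wrist_force: [-1.6, -1.4, 5.0]
gripper_width: 0.591
```

```bash
python3 q.py
python3 - <<'E'
from h import *
for n,(a,b,c,d),f in (("scene",(105,205,240,370),6),("top",(175,280,150,290),5.5)):
    im=cv2.cvtColor(cams.capture(n),cv2.COLOR_RGB2BGR)
    cv2.imwrite(f"pics/{n}4z.png",cv2.convertScaleAbs(cv2.resize(im[a:b,c:d],None,fx=f,fy=f,interpolation=cv2.INTER_CUBIC),alpha=1.8))
E
```

```text
t 12.0 yaw 230.02 tcp [0.5757 0.2126 0.0887] F [-1.6 -1.4  5. ] M [-0.342  0.286 -0.109] w 0.591 j6 -75.4 eff6 -0.013
```

View pics/top4z.png

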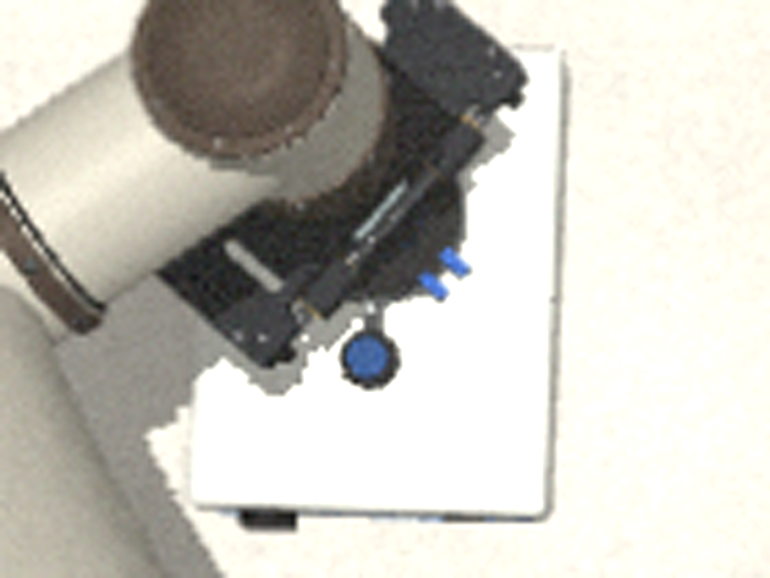

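The ear, at (443,273), has followed the full 50°, so the grip isn't slipping. Continuing.

drive_tool(deltas=[{"dx":0,"dy":0,"dz":0,"wx":0,"wy":0,"wz":-1},{"dx":0,"dy":0,"dz":0,"wx":0,"wy":0,"wz":-2}])

```text
time_s: 12.3
tcp_pos: [0.5757, 0.2126, 0.0887]
ee_rot: [[-0.615, -0.788, -0.001], [-0.788, 0.615, -0.001], [0.001, -0.0, -1.0]]
wrist_force: [-0.6, -1.1, 5.3]
gripper_width: 0.592
```

```bash
python3 q.py
```

```text
t 12.3 yaw 232.01 tcp [0.5757 0.2126 0.0887] F [-0.6 -1.1  5.3] M [-0.351  0.264 -0.13 ] w 0.592 j6 -73.4 eff6 -0.011
```

drive_tool(deltas=[{"dx":0,"dy":0,"dz":0,"wx":0,"wy":0,"wz":-1},{"dx":0,"dy":0,"dz":0,"wx":0,"wy":0,"wz":-2}])

```text
time_s: 12.5
tcp_pos: [0.5758, 0.2126, 0.0887]
ee_rot: [[-0.588, -0.809, -0.0], [-0.809, 0.588, -0.001], [0.001, -0.0, -1.0]]
wrist_force: [-0.8, 0.2, 5.3]
gripper_width: 0.591
```

```bash
python3 q.py
```

```text
t 12.5 yaw 234.02 tcp [0.5758 0.2126 0.0887] F [-0.8  0.2  5.3] M [-0.388  0.334 -0.057] w 0.591 j6 -71.4 eff6 -0.014
```

drive_tool(deltas=[{"dx":0,"dy":0,"dz":0,"wx":0,"wy":0,"wz":-1},{"dx":0,"dy":0,"dz":0,"wx":0,"wy":0,"wz":-2}])

```text
time_s: 12.7
tcp_pos: [0.5758, 0.2126, 0.0888]
ee_rot: [[-0.559, -0.829, -0.0], [-0.829, 0.559, -0.001], [0.001, -0.0, -1.0]]
wrist_force: [-1.4, -1.3, 4.4]
gripper_width: 0.594
```

```bash
python3 q.py
```

```text
t 12.7 yaw 236.02 tcp [0.5758 0.2126 0.0888] F [-1.4 -1.3  4.4] M [-0.344  0.285 -0.045] w 0.594 j6 -69.4 eff6 -0.025
```

drive_tool(deltas=[{"dx":0,"dy":0,"dz":0,"wx":0,"wy":0,"wz":-1},{"dx":0,"dy":0,"dz":0,"wx":0,"wy":0,"wz":-2}])

```text
time_s: 12.9
tcp_pos: [0.5758, 0.2126, 0.0888]
ee_rot: [[-0.53, -0.848, -0.0], [-0.848, 0.53, -0.001], [0.001, -0.0, -1.0]]
wrist_force: [-1.0, -0.4, 4.9]
gripper_width: 0.593
```

```bash
python3 q.py
```

```text
t 12.9 yaw 238.02 tcp [0.5758 0.2126 0.0888] F [-1.  -0.4  4.9] M [-0.395  0.237 -0.07 ] w 0.593 j6 -67.4 eff6 -0.042
```

drive_tool(deltas=[{"dx":0,"dy":0,"dz":0,"wx":0,"wy":0,"wz":-1},{"dx":0,"dy":0,"dz":0,"wx":0,"wy":0,"wz":-2}])

```text
time_s: 13.1
tcp_pos: [0.5759, 0.2126, 0.0889]
ee_rot: [[-0.5, -0.866, -0.0], [-0.866, 0.5, -0.001], [0.001, -0.0, -1.0]]
wrist_force: [-0.2, -0.8, 5.5]
gripper_width: 0.594
```

```bash
python3 q.py
```

```text
t 13.1 yaw 240.03 tcp [0.5759 0.2126 0.0889] F [-0.2 -0.8  5.5] M [-0.392  0.259 -0.014] w 0.594 j6 -65.4 eff6 -0.048
```

drive_tool(deltas=[{"dx":0,"dy":0,"dz":0,"wx":0,"wy":0,"wz":-1},{"dx":0,"dy":0,"dz":0,"wx":0,"wy":0,"wz":-2}])

```text
time_s: 13.3
tcp_pos: [0.576, 0.2126, 0.0889]
ee_rot: [[-0.469, -0.883, 0.0], [-0.883, 0.469, -0.001], [0.001, -0.0, -1.0]]
wrist_force: [-1.4, -0.9, 5.7]
gripper_width: 0.588
```

```bash
python3 q.py
```

```text
t 13.3 yaw 242.03 tcp [0.576  0.2126 0.0889] F [-1.4 -0.9  5.7] M [-0.454  0.21  -0.063] w 0.588 j6 -63.4 eff6 -0.037
```

drive_tool(deltas=[{"dx":0,"dy":0,"dz":0,"wx":0,"wy":0,"wz":-1},{"dx":0,"dy":0,"dz":0,"wx":0,"wy":0,"wz":-2}])

```text
time_s: 13.5
tcp_pos: [0.5761, 0.2126, 0.089]
ee_rot: [[-0.438, -0.899, 0.0], [-0.899, 0.438, -0.001], [0.0, -0.0, -1.0]]
wrist_force: [-0.1, -1.6, 6.3]
gripper_width: 0.588
```

```bash
python3 q.py
```

```text
t 13.5 yaw 244.02 tcp [0.5761 0.2126 0.089 ] F [-0.1 -1.6  6.3] M [-0.352  0.188 -0.086] w 0.588 j6 -61.4 eff6 -0.021
```

drive_tool(deltas=[{"dx":0,"dy":0,"dz":0,"wx":0,"wy":0,"wz":-1},{"dx":0,"dy":0,"dz":0,"wx":0,"wy":0,"wz":-2}])

```text
time_s: 13.7
tcp_pos: [0.5761, 0.2127, 0.0889]
ee_rot: [[-0.406, -0.914, 0.0], [-0.914, 0.406, -0.0], [0.0, -0.0, -1.0]]
wrist_force: [-0.1, -1.7, 6.4]
gripper_width: 0.589
```

```bash
python3 q.py
```

```text
t 13.7 yaw 246.02 tcp [0.5761 0.2127 0.0889] F [-0.1 -1.7  6.4] M [-0.359  0.221 -0.082] w 0.589 j6 -59.4 eff6 -0.015
```

drive_tool(deltas=[{"dx":0,"dy":0,"dz":0,"wx":0,"wy":0,"wz":-1},{"dx":0,"dy":0,"dz":0,"wx":0,"wy":0,"wz":-2}])

```text
time_s: 13.9
tcp_pos: [0.5761, 0.2127, 0.089]
ee_rot: [[-0.374, -0.927, 0.0], [-0.927, 0.374, -0.0], [0.0, -0.0, -1.0]]
wrist_force: [-0.2, -2.2, 4.4]
gripper_width: 0.593
```

```bash
python3 q.py
```

```text
t 13.9 yaw 248.02 tcp [0.5761 0.2127 0.089 ] F [-0.2 -2.2  4.4] M [-0.431  0.173 -0.104] w 0.593 j6 -57.4 eff6 -0.019
```

drive_tool(deltas=[{"dx":0,"dy":0,"dz":0,"wx":0,"wy":0,"wz":-1},{"dx":0,"dy":0,"dz":0,"wx":0,"wy":0,"wz":-2}])

```text
time_s: 14.1
tcp_pos: [0.5765, 0.2128, 0.089]
ee_rot: [[-0.342, -0.94, 0.001], [-0.94, 0.342, -0.0], [-0.0, -0.001, -1.0]]
wrist_force: [1.9, -1.9, 3.9]
gripper_width: 0.589
```

```bash
python3 q.py
```

```text
t 14.1 yaw 250.0 tcp [0.5765 0.2128 0.089 ] F [ 1.9 -1.9  3.9] M [-0.628 -0.475 -0.284] w 0.589 j6 -55.4 eff6 0.141
```

The signs changed here: Mz went from −0.1 to −0.28 and the tool shifted 0.4 mm sideways, so this may be first contact with the stop. I'll go on in 0.5° steps.

drive_tool(deltas=[{"dx":0,"dy":0,"dz":0,"wx":0,"wy":0,"wz":-0.5},{"dx":0,"dy":0,"dz":0,"wx":0,"wy":0,"wz":-0.5}])

```text
time_s: 14.3
tcp_pos: [0.5767, 0.2128, 0.089]
ee_rot: [[-0.334, -0.943, 0.002], [-0.943, 0.334, -0.0], [-0.0, -0.002, -1.0]]
wrist_force: [2.8, -1.9, 4.2]
gripper_width: 0.593
```

```bash
python3 q.py
```

```text
t 14.3 yaw 250.48 tcp [0.5767 0.2128 0.089 ] F [ 2.8 -1.9  4.2] M [-0.908 -0.721 -0.243] w 0.593 j6 -54.9 eff6 0.237
```

drive_tool(deltas=[{"dx":0,"dy":0,"dz":0,"wx":0,"wy":0,"wz":-0.5},{"dx":0,"dy":0,"dz":0,"wx":0,"wy":0,"wz":-0.5}])

```text
time_s: 14.5
tcp_pos: [0.5769, 0.2128, 0.089]
ee_rot: [[-0.326, -0.945, 0.002], [-0.945, 0.326, 0.0], [-0.001, -0.002, -1.0]]
wrist_force: [3.5, -3.8, 4.7]
gripper_width: 0.593
```

```bash
python3 q.py
```

```text
t 14.5 yaw 250.99 tcp [0.5769 0.2128 0.089 ] F [ 3.5 -3.8  4.7] M [-1.15  -1.173 -0.227] w 0.593 j6 -54.4 eff6 0.294
```

drive_tool(deltas=[{"dx":0.0003,"dy":-0.0007,"dz":0,"wx":0,"wy":0,"wz":0},{"dx":0.0003,"dy":-0.0007,"dz":0,"wx":0,"wy":0,"wz":0}])

```text
time_s: 14.7
tcp_pos: [0.577, 0.2127, 0.089]
ee_rot: [[-0.326, -0.945, 0.001], [-0.945, 0.326, 0.001], [-0.001, -0.001, -1.0]]
wrist_force: [1.7, -1.6, 4.8]
gripper_width: 0.593
```

```bash
python3 q.py
```

```text
t 14.7 yaw 250.97 tcp [0.577  0.2127 0.089 ] F [ 1.7 -1.6  4.8] M [-0.707 -0.696 -0.293] w 0.593 j6 -54.3 eff6 0.268
```

drive_tool(deltas=[{"dx":0,"dy":0,"dz":0,"wx":0,"wy":0,"wz":-0.5},{"dx":0,"dy":0,"dz":0,"wx":0,"wy":0,"wz":-0.5}])

```text
time_s: 14.9
tcp_pos: [0.5772, 0.2127, 0.0889]
ee_rot: [[-0.318, -0.948, 0.002], [-0.948, 0.318, 0.001], [-0.001, -0.001, -1.0]]
wrist_force: [3.3, -2.8, 4.7]
gripper_width: 0.59
```

```bash
python3 q.py
```

```text
t 14.9 yaw 251.48 tcp [0.5772 0.2127 0.0889] F [ 3.3 -2.8  4.7] M [-0.838 -0.963 -0.247] w 0.59 j6 -53.8 eff6 0.306
```

drive_tool(deltas=[{"dx":0.0003,"dy":-0.0007,"dz":0,"wx":0,"wy":0,"wz":-0.5},{"dx":0.0003,"dy":-0.0007,"dz":0,"wx":0,"wy":0,"wz":-0.5}])

```text
time_s: 15.1
tcp_pos: [0.5776, 0.2126, 0.0889]
ee_rot: [[-0.309, -0.951, 0.001], [-0.951, 0.309, 0.001], [-0.001, -0.001, -1.0]]
wrist_force: [1.1, -1.1, 5.5]
gripper_width: 0.593
```

```bash
python3 q.py;  python3 - <<'E'
from h import *
for n,(a,b,c,d),f in (("scene",(105,205,240,370),6),("top",(175,280,150,290),5.5)):
    im=cv2.cvtColor(cams.capture(n),cv2.COLOR_RGB2BGR)
    cv2.imwrite(f"pics/{n}5z.png",cv2.convertScaleAbs(cv2.resize(im[a:b,c:d],None,fx=f,fy=f,interpolation=cv2.INTER_CUBIC),alpha=1.8))
E
```

```text
t 15.1 yaw 251.98 tcp [0.5776 0.2126 0.0889] F [ 1.1 -1.1  5.5] M [-0.448 -0.687 -0.2  ] w 0.593 j6 -53.3 eff6 0.278
```

View pics/top5z.png

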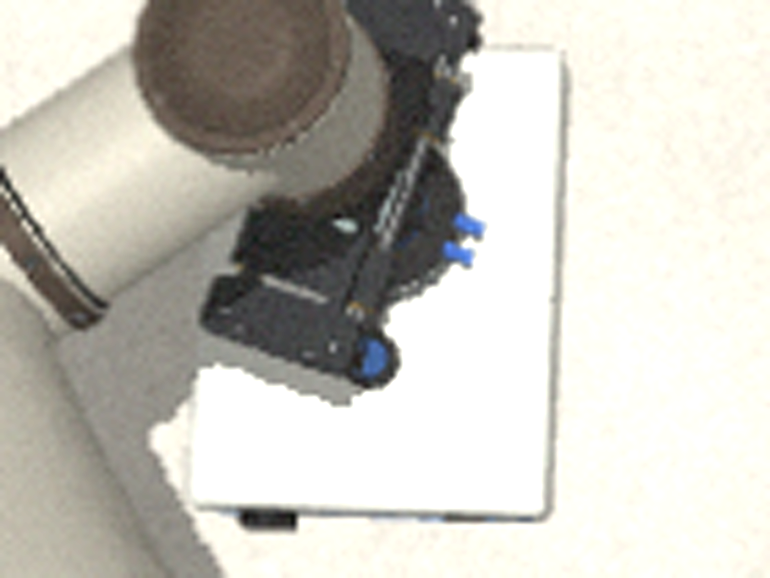

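drive_tool(deltas=[{"dx":0,"dy":0,"dz":0,"wx":0,"wy":0,"wz":-0.5},{"dx":0,"dy":0,"dz":0,"wx":0,"wy":0,"wz":-0.7}])

```text
time_s: 15.4
tcp_pos: [0.5778, 0.2126, 0.0889]
ee_rot: [[-0.298, -0.955, 0.002], [-0.955, 0.298, 0.001], [-0.002, -0.001, -1.0]]
wrist_force: [3.4, -1.6, 4.8]
gripper_width: 0.594
```

```bash
python3 q.py
```

```text
t 15.4 yaw 252.68 tcp [0.5778 0.2126 0.0889] F [ 3.4 -1.6  4.8] M [-0.439 -1.117 -0.437] w 0.594 j6 -52.6 eff6 0.375
```

drive_tool(deltas=[{"dx":0,"dy":0,"dz":0,"wx":0,"wy":0,"wz":-0.5},{"dx":0,"dy":0,"dz":0,"wx":0,"wy":0,"wz":-0.5}])

```text
time_s: 15.6
tcp_pos: [0.578, 0.2125, 0.0889]
ee_rot: [[-0.289, -0.957, 0.002], [-0.957, 0.289, 0.001], [-0.002, -0.002, -1.0]]
wrist_force: [4.7, -1.4, 4.9]
gripper_width: 0.588
```

```bash
python3 q.py
```

```text
t 15.6 yaw 253.19 tcp [0.578  0.2125 0.0889] F [ 4.7 -1.4  4.9] M [-0.44  -1.634 -0.441] w 0.588 j6 -52.1 eff6 0.426
```

Contact with the stop is clear: Mz is −0.44, several times the running torque, and the lateral reaction grows with each 0.5°. I'll ease back the twist slightly and try a very gentle 1 mm lift.

drive_tool(deltas=[{"dx":0,"dy":0,"dz":-0.0003,"wx":0,"wy":0,"wz":0.3},{"dx":0,"dy":0,"dz":-0.0007,"wx":0,"wy":0,"wz":0.3},{"dx":0,"dy":0,"dz":-0.001,"wx":0,"wy":0,"wz":0.3},{"dx":0,"dy":0,"dz":-0.001,"wx":0,"wy":0,"wz":0.3}])

```text
time_s: 16.0
tcp_pos: [0.578, 0.2126, 0.089]
ee_rot: [[-0.294, -0.956, 0.002], [-0.956, 0.294, 0.001], [-0.002, -0.002, -1.0]]
wrist_force: [6.9, -0.3, -0.2]
gripper_width: 0.594
```

```bash
python3 q.py
```

```text
t 16.0 yaw 252.92 tcp [0.578  0.2126 0.089 ] F [ 6.9 -0.3 -0.2] M [-0.382 -2.12  -0.164] w 0.594 j6 -52.3 eff6 0.209
```

It's still held: a 1 mm command gave 0.1 mm of rise, and Fz fell from 5 N to 0. I'll check the lens's true angle from the ear pixels before doing anything more.

```bash
python3 - <<'E'
from h import *
im=cv2.cvtColor(cams.capture("top"),cv2.COLOR_RGB2BGR);cv2.imwrite("pics/top6.png",im)
cv2.imwrite("pics/top6z.png",cv2.convertScaleAbs(cv2.resize(im[175:280,150:290],None,fx=5.5,fy=5.5,interpolation=cv2.INTER_CUBIC),alpha=1.8))
def ear(I,name):
    I=I.astype(int);b=(I[...,0]-I[...,2]);ys,xs=np.mgrid[0:I.shape[0],0:I.shape[1]]
    W=toz("top",np.c_[xs.ravel(),ys.ravel()],.080).reshape(*xs.shape,2)
    d=W-np.array([.5765,.212]);rr=np.hypot(d[...,0],d[...,1]);an=np.degrees(np.arctan2(d[...,1],d[...,0]))%360
    w=np.where((rr>.043)&(rr<.062)&(b>25),b,0)
    c=(W*w[...,None]).sum((0,1))/w.sum();v=c-[.5765,.212]
    print(name,w.sum(),c,np.linalg.norm(v),np.degrees(np.arctan2(v[1],v[0]))%360)
    ps=sorted(zip(an[w>0].round(0),w[w>0])); print(ps[:3],ps[-3:])
ear(cv2.imread("pics/top0.png"),"start")
ear(cv2.imread("pics/scene2.png") if 0 else cv2.imread("pics/top2.png"),"pressed")
ear(im,"now")
E
python3 q.py
```

```text
start 1559 [0.52682895 0.21192508] 0.049671103914711 180.08642197020205
[(np.float64(167.0), np.int64(76)), (np.float64(168.0), np.int64(72)), (np.float64(169.0), np.int64(71))] [(np.float64(191.0), np.int64(73)), (np.float64(192.0), np.int64(74)), (np.float64(193.0), np.int64(72))]
pressed 1730 [0.52687432 0.21193953] 0.04962571823964529 180.06981372265548
[(np.float64(167.0), np.int64(83)), (np.float64(168.0), np.int64(79)), (np.float64(169.0), np.int64(79))] [(np.float64(191.0), np.int64(80)), (np.float64(192.0), np.int64(79)), (np.float64(193.0), np.int64(77))]
now 1675 [0.56351977 0.16347822] 0.05022797651223005 255.0232950442925
[(np.float64(241.0), np.int64(29)), (np.float64(242.0), np.int64(45)), (np.float64(244.0), np.int64(28))] [(np.float64(267.0), np.int64(69)), (np.float64(267.0), np.int64(70)), (np.float64(270.0), np.int64(26))]
t 16.05 yaw 252.92 tcp [0.578  0.2125 0.089 ] F [ 7.  -0.9  0.2] M [-0.428 -2.113 -0.242] w 0.589 j6 -52.3 eff6 0.21
```

View pics/top6z.png

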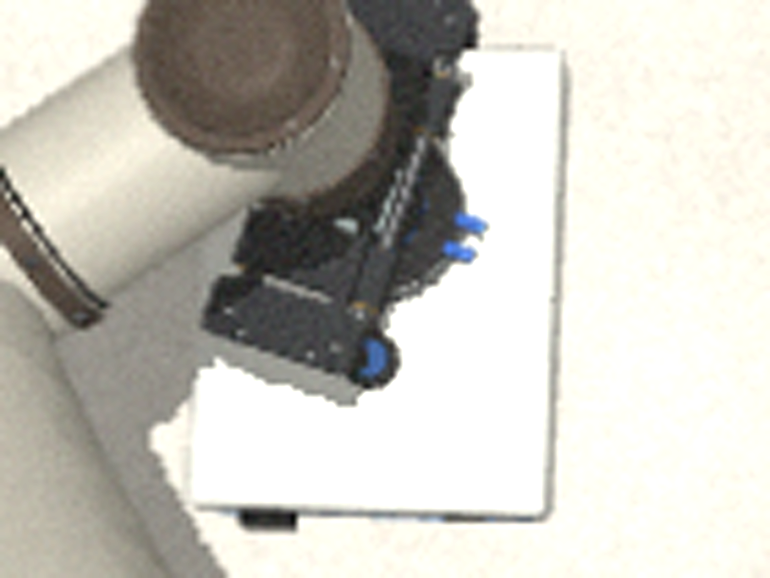

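The ear angle gives a lens yaw of about 73°, so the lens follows the tool without slipping. One lug seems to be on its stop while the lens pivots sideways. I'll undo the small lift, relax the side force by about 1 mm in +x, and feel again.

drive_tool(deltas=[{"dx":-0.0002,"dy":-0.0005,"dz":0.0005,"wx":0,"wy":0,"wz":0},{"dx":-0.0003,"dy":-0.001,"dz":0.001,"wx":0,"wy":0,"wz":0},{"dx":-0.0003,"dy":-0.001,"dz":0.001,"wx":0,"wy":0,"wz":0}])

```text
time_s: 16.35
tcp_pos: [0.5781, 0.2125, 0.0889]
ee_rot: [[-0.294, -0.956, 0.0], [-0.956, 0.294, 0.001], [-0.001, -0.0, -1.0]]
wrist_force: [3.3, 0.4, 4.1]
gripper_width: 0.595
```

```bash
python3 q.py
```

```text
t 16.35 yaw 252.91 tcp [0.5781 0.2125 0.0889] F [3.3 0.4 4.1] M [-0.15  -0.883 -0.232] w 0.595 j6 -52.3 eff6 0.218
```

drive_tool(deltas=[{"dx":-0.0001,"dy":-0.0006,"dz":0,"wx":0,"wy":0,"wz":0},{"dx":-0.0001,"dy":-0.0006,"dz":0,"wx":0,"wy":0,"wz":-0.3},{"dx":-0.0001,"dy":-0.0006,"dz":0,"wx":0,"wy":0,"wz":-0.8}])

```text
time_s: 16.65
tcp_pos: [0.5785, 0.2125, 0.0889]
ee_rot: [[-0.281, -0.96, -0.0], [-0.96, 0.281, 0.001], [-0.001, 0.0, -1.0]]
wrist_force: [2.3, 0.2, 6.6]
gripper_width: 0.59
```

```bash
python3 q.py
```

```text
t 16.65 yaw 253.7 tcp [0.5785 0.2125 0.0889] F [2.3 0.2 6.6] M [-0.077 -0.805 -0.412] w 0.59 j6 -51.5 eff6 0.327
```

drive_tool(deltas=[{"dx":0,"dy":0,"dz":0,"wx":0,"wy":0,"wz":-0.4},{"dx":0,"dy":0,"dz":0,"wx":0,"wy":0,"wz":-0.8}])

```text
time_s: 16.85
tcp_pos: [0.5787, 0.2124, 0.0889]
ee_rot: [[-0.268, -0.963, 0.0], [-0.963, 0.268, 0.001], [-0.001, -0.0, -1.0]]
wrist_force: [2.6, -0.4, 5.7]
gripper_width: 0.586
```

```bash
python3 q.py
```

```text
t 16.85 yaw 254.45 tcp [0.5787 0.2124 0.0889] F [ 2.6 -0.4  5.7] M [-0.156 -0.993 -0.632] w 0.586 j6 -50.7 eff6 0.57
```

Mz is now −0.63, well above the turning torque, with the lens centred and little side force. That is the stop. I'll ease the twist by 0.5° and try the gentle lift again.

drive_tool(deltas=[{"dx":0,"dy":0,"dz":0,"wx":0,"wy":0,"wz":0.5},{"dx":0,"dy":0,"dz":-0.0005,"wx":0,"wy":0,"wz":0.5},{"dx":0,"dy":0,"dz":-0.001,"wx":0,"wy":0,"wz":0.5},{"dx":0,"dy":0,"dz":-0.001,"wx":0,"wy":0,"wz":0.5}])

```text
time_s: 17.25
tcp_pos: [0.5787, 0.2124, 0.089]
ee_rot: [[-0.276, -0.961, 0.0], [-0.961, 0.276, 0.001], [-0.001, 0.0, -1.0]]
wrist_force: [4.8, 1.7, 0.3]
gripper_width: 0.591
```

```bash
python3 q.py
```

```text
t 17.25 yaw 253.99 tcp [0.5787 0.2124 0.089 ] F [4.8 1.7 0.3] M [ 0.438 -1.511 -0.183] w 0.591 j6 -51.2 eff6 0.212
```

It's still held. The grip centre has wandered 2.6 mm in +x, the full side play, so the lens is probably over-rotated about one lug and off-centre. I'll keep this zero-load upward bias, turn back in small steps and watch for it to come free.

drive_tool(deltas=[{"dx":0.0001,"dy":0.0002,"dz":0,"wx":0,"wy":0,"wz":0.5},{"dx":0.0002,"dy":0.0004,"dz":0,"wx":0,"wy":0,"wz":1},{"dx":0.0002,"dy":0.0004,"dz":0,"wx":0,"wy":0,"wz":1}])

```text
time_s: 17.55
tcp_pos: [0.5786, 0.2123, 0.0893]
ee_rot: [[-0.291, -0.957, 0.001], [-0.957, 0.291, 0.0], [-0.001, -0.001, -1.0]]
wrist_force: [5.7, 0.4, -0.0]
gripper_width: 0.594
```

```bash
python3 q.py
```

```text
t 17.55 yaw 253.06 tcp [0.5786 0.2123 0.0893] F [ 5.7  0.4 -0. ] M [ 0.251 -1.7    0.096] w 0.594 j6 -52.1 eff6 -0.147
```

drive_tool(deltas=[{"dx":-0.0002,"dy":-0.0006,"dz":0,"wx":0,"wy":0,"wz":0},{"dx":-0.0003,"dy":-0.0012,"dz":0,"wx":0,"wy":0,"wz":0},{"dx":-0.0003,"dy":-0.0012,"dz":0,"wx":0,"wy":0,"wz":0}])

```text
time_s: 17.85
tcp_pos: [0.5787, 0.2122, 0.0893]
ee_rot: [[-0.292, -0.956, -0.001], [-0.956, 0.292, 0.0], [0.0, 0.001, -1.0]]
wrist_force: [0.8, 2.8, 1.1]
gripper_width: 0.59
```

```bash
python3 q.py
```

```text
t 17.85 yaw 253.0 tcp [0.5787 0.2122 0.0893] F [0.8 2.8 1.1] M [ 1.052 -0.34   0.114] w 0.59 j6 -52.1 eff6 -0.129
```

drive_tool(deltas=[{"dx":-0.0003,"dy":0.0001,"dz":-0.0005,"wx":0,"wy":0,"wz":0},{"dx":-0.0006,"dy":0.0002,"dz":-0.001,"wx":0,"wy":0,"wz":0},{"dx":-0.0006,"dy":0.0002,"dz":-0.001,"wx":0,"wy":0,"wz":0}])

```text
time_s: 18.15
tcp_pos: [0.5787, 0.2121, 0.0895]
ee_rot: [[-0.293, -0.956, -0.002], [-0.956, 0.293, -0.001], [0.001, 0.002, -1.0]]
wrist_force: [2.3, 0.9, -3.4]
gripper_width: 0.59
```

```bash
python3 q.py
```

```text
t 18.15 yaw 252.96 tcp [0.5787 0.2121 0.0895] F [ 2.3  0.9 -3.4] M [ 0.628 -0.769  0.175] w 0.59 j6 -52.2 eff6 -0.151
```

It's still caught at only −3.4 N, so I'm stopping that. I'll return to neutral height and find where the lens has side play by shifting +x a little, since the mount centre may lie further +x than I estimated.

drive_tool(deltas=[{"dx":0,"dy":0,"dz":0.001,"wx":0,"wy":0,"wz":0},{"dx":-0.0002,"dy":-0.0006,"dz":0.0015,"wx":0,"wy":0,"wz":0},{"dx":-0.0003,"dy":-0.0009,"dz":0.0015,"wx":0,"wy":0,"wz":0}])

```text
time_s: 18.45
tcp_pos: [0.5789, 0.2122, 0.0892]
ee_rot: [[-0.293, -0.956, -0.003], [-0.956, 0.293, -0.001], [0.002, 0.003, -1.0]]
wrist_force: [-6.3, 2.9, 3.8]
gripper_width: 0.593
```

```bash
python3 q.py
```

```text
t 18.45 yaw 252.96 tcp [0.5789 0.2122 0.0892] F [-6.3  2.9  3.8] M [0.95  1.549 0.035] w 0.593 j6 -52.1 eff6 -0.06
```

drive_tool(deltas=[{"dx":-0.0002,"dy":-0.0005,"dz":0,"wx":0,"wy":0,"wz":-0.5},{"dx":-0.0002,"dy":-0.0005,"dz":0,"wx":0,"wy":0,"wz":-1}])

```text
time_s: 18.65
tcp_pos: [0.5789, 0.2122, 0.0891]
ee_rot: [[-0.278, -0.961, -0.004], [-0.961, 0.278, -0.001], [0.002, 0.004, -1.0]]
wrist_force: [-4.4, 2.4, 4.4]
gripper_width: 0.591
```

```bash
python3 q.py
```

```text
t 18.65 yaw 253.87 tcp [0.5789 0.2122 0.0891] F [-4.4  2.4  4.4] M [ 0.94   1.698 -0.389] w 0.591 j6 -51.1 eff6 0.385
```

The side load reversed to −6.3 N, so the lens is now against the +x wall of its play. The play centre is therefore at x ≈ 0.5777, and I've pivoted past the release position about one lug. I'll turn back to about 251° and re-centre.

drive_tool(deltas=[{"dx":0.0002,"dy":0.0006,"dz":0,"wx":0,"wy":0,"wz":1},{"dx":0.0004,"dy":0.0012,"dz":0,"wx":0,"wy":0,"wz":2},{"dx":0.0006,"dy":0.0019,"dz":0,"wx":0,"wy":0,"wz":3},{"dx":0.0006,"dy":0.0019,"dz":0,"wx":0,"wy":0,"wz":3}])

```text
time_s: 19.05
tcp_pos: [0.5791, 0.2127, 0.0892]
ee_rot: [[-0.326, -0.945, 0.0], [-0.945, 0.326, 0.0], [-0.0, -0.0, -1.0]]
wrist_force: [-2.9, 3.2, 2.9]
gripper_width: 0.588
```

```bash
python3 q.py
```

```text
t 19.05 yaw 250.96 tcp [0.5791 0.2127 0.0892] F [-2.9  3.2  2.9] M [1.177 0.722 0.105] w 0.588 j6 -54.2 eff6 -0.149
```

drive_tool(deltas=[{"dx":-0.0001,"dy":0.0005,"dz":0,"wx":0,"wy":0,"wz":0},{"dx":-0.0002,"dy":0.0009,"dz":0,"wx":0,"wy":0,"wz":0},{"dx":-0.0002,"dy":0.0009,"dz":0,"wx":0,"wy":0,"wz":0}])

```text
time_s: 19.35
tcp_pos: [0.579, 0.2128, 0.0892]
ee_rot: [[-0.326, -0.945, 0.001], [-0.945, 0.326, 0.0], [-0.001, -0.001, -1.0]]
wrist_force: [1.1, 0.6, 0.9]
gripper_width: 0.59
```

```bash
python3 q.py
```

```text
t 19.35 yaw 250.99 tcp [0.579  0.2128 0.0892] F [1.1 0.6 0.9] M [ 0.406 -0.385  0.081] w 0.59 j6 -54.3 eff6 -0.098
```

drive_tool(deltas=[{"dx":0,"dy":0,"dz":-0.0005,"wx":0,"wy":0,"wz":0},{"dx":0,"dy":0,"dz":-0.001,"wx":0,"wy":0,"wz":0}])

```text
time_s: 19.55
tcp_pos: [0.5788, 0.2126, 0.0896]
ee_rot: [[-0.326, -0.945, 0.001], [-0.945, 0.326, -0.0], [-0.0, -0.001, -1.0]]
wrist_force: [4.3, -0.6, -4.8]
gripper_width: 0.592
```

```bash
python3 q.py
```

```text
t 19.55 yaw 250.97 tcp [0.5788 0.2126 0.0896] F [ 4.3 -0.6 -4.8] M [-0.006 -1.358  0.112] w 0.592 j6 -54.3 eff6 -0.115
```

Still caught. The ear pixels put the lens axis about 1.8 mm in +x from where it started, so first contact at about 249° was the real stop, met with the lens centred. I'll drop the lift, rotate back clear of the stop while re-centring to x ≈ 0.5763, then come up to the stop lightly.

drive_tool(deltas=[{"dx":0,"dy":0,"dz":0.0008,"wx":0,"wy":0,"wz":0},{"dx":0.0002,"dy":0.0007,"dz":0.001,"wx":0,"wy":0,"wz":1},{"dx":0.0005,"dy":0.0014,"dz":0.001,"wx":0,"wy":0,"wz":2.5},{"dx":0.0007,"dy":0.002,"dz":0.001,"wx":0,"wy":0,"wz":4},{"dx":0.0007,"dy":0.002,"dz":0.001,"wx":0,"wy":0,"wz":5},{"dx":0.0007,"dy":0.002,"dz":0.001,"wx":0,"wy":0,"wz":5}])

```text
time_s: 20.15
tcp_pos: [0.5769, 0.2131, 0.09]
ee_rot: [[-0.407, -0.913, 0.002], [-0.913, 0.407, 0.001], [-0.001, -0.002, -1.0]]
wrist_force: [4.2, -0.3, 3.6]
gripper_width: 0.59
```

```bash
python3 q.py
```

```text
t 20.15 yaw 245.96 tcp [0.5769 0.2131 0.09  ] F [ 4.2 -0.3  3.6] M [-0.225 -1.271 -0.061] w 0.59 j6 -59.4 eff6 -0.082
```

Interesting: the lens rose to 0.0900 even though I lowered the command, and it still pushes up with 3.6 N. I'll try a gentle lift here.

drive_tool(deltas=[{"dx":0.0001,"dy":-0.0003,"dz":-0.0005,"wx":0,"wy":0,"wz":0},{"dx":0.0002,"dy":-0.0005,"dz":-0.001,"wx":0,"wy":0,"wz":0},{"dx":0.0002,"dy":-0.0005,"dz":-0.001,"wx":0,"wy":0,"wz":0}])

```text
time_s: 20.45
tcp_pos: [0.5765, 0.2129, 0.0902]
ee_rot: [[-0.407, -0.913, 0.0], [-0.913, 0.407, 0.001], [-0.001, -0.0, -1.0]]
wrist_force: [3.5, 1.4, 3.6]
gripper_width: 0.59
```

```bash
python3 q.py
```

```text
t 20.45 yaw 245.99 tcp [0.5765 0.2129 0.0902] F [3.5 1.4 3.6] M [ 0.273 -0.984  0.026] w 0.59 j6 -59.3 eff6 -0.026
```

drive_tool(deltas=[{"dx":0,"dy":0,"dz":-0.0005,"wx":0,"wy":0,"wz":0},{"dx":0,"dy":0,"dz":-0.001,"wx":0,"wy":0,"wz":0},{"dx":0,"dy":0,"dz":-0.001,"wx":0,"wy":0,"wz":0}])

```text
time_s: 20.75
tcp_pos: [0.5761, 0.2127, 0.0909]
ee_rot: [[-0.407, -0.913, -0.001], [-0.913, 0.407, -0.0], [0.0, 0.001, -1.0]]
wrist_force: [2.9, 1.1, 2.8]
gripper_width: 0.589
```

```bash
python3 q.py
```

```text
t 20.75 yaw 245.98 tcp [0.5761 0.2127 0.0909] F [2.9 1.1 2.8] M [ 0.446 -0.818 -0.015] w 0.589 j6 -59.3 eff6 -0.03
```

It's rising freely now: z is 0.0909 (2 mm above locked) with Fz still positive. I'll continue the gentle lift and watch that the force stays small.

drive_tool(deltas=[{"dx":-0.0001,"dy":-0.0003,"dz":-0.0005,"wx":0,"wy":0,"wz":0},{"dx":-0.0002,"dy":-0.0004,"dz":-0.001,"wx":0,"wy":0,"wz":0},{"dx":-0.0002,"dy":-0.0004,"dz":-0.0015,"wx":0,"wy":0,"wz":0},{"dx":-0.0002,"dy":-0.0004,"dz":-0.0015,"wx":0,"wy":0,"wz":0}])

```text
time_s: 21.15
tcp_pos: [0.5761, 0.2125, 0.0919]
ee_rot: [[-0.407, -0.913, -0.002], [-0.913, 0.407, -0.0], [0.001, 0.002, -1.0]]
wrist_force: [1.2, 1.9, 1.1]
gripper_width: 0.594
```

```bash
python3 q.py
```

```text
t 21.15 yaw 245.96 tcp [0.5761 0.2125 0.0919] F [1.2 1.9 1.1] M [ 0.849 -0.175  0.075] w 0.594 j6 -59.3 eff6 -0.03
```

drive_tool(deltas=[{"dx":-0.0001,"dy":0,"dz":-0.0005,"wx":0,"wy":0,"wz":0},{"dx":-0.0002,"dy":0,"dz":-0.001,"wx":0,"wy":0,"wz":0},{"dx":-0.0002,"dy":0,"dz":-0.0015,"wx":0,"wy":0,"wz":0},{"dx":-0.0002,"dy":0,"dz":-0.0015,"wx":0,"wy":0,"wz":0}])

```text
time_s: 21.55
tcp_pos: [0.5758, 0.2123, 0.0929]
ee_rot: [[-0.408, -0.913, -0.003], [-0.913, 0.408, -0.001], [0.002, 0.002, -1.0]]
wrist_force: [0.0, 1.9, -4.0]
gripper_width: 0.593
```

```bash
python3 q.py
```

```text
t 21.55 yaw 245.94 tcp [0.5758 0.2123 0.0929] F [ 0.   1.9 -4. ] M [ 0.745  0.013 -0.034] w 0.593 j6 -59.3 eff6 0.014
```

drive_tool(deltas=[{"dx":0,"dy":0,"dz":-0.0005,"wx":0,"wy":0,"wz":0},{"dx":0,"dy":0,"dz":-0.001,"wx":0,"wy":0,"wz":0},{"dx":0,"dy":0,"dz":-0.001,"wx":0,"wy":0,"wz":0}])

```text
time_s: 21.85
tcp_pos: [0.5766, 0.2123, 0.095]
ee_rot: [[-0.407, -0.913, -0.001], [-0.913, 0.407, -0.001], [0.001, 0.001, -1.0]]
wrist_force: [0.0, 0.2, -4.1]
gripper_width: 0.588
```

```bash
python3 q.py;  python3 - <<'E'
from h import *
for n,(a,b,c,d),f in (("scene",(105,205,240,370),6),("top",(175,280,150,290),5.5)):
    im=cv2.cvtColor(cams.capture(n),cv2.COLOR_RGB2BGR);cv2.imwrite(f"pics/{n}7.png",im)
    cv2.imwrite(f"pics/{n}7z.png",cv2.convertScaleAbs(cv2.resize(im[a:b,c:d],None,fx=f,fy=f,interpolation=cv2.INTER_CUBIC),alpha=1.8))
E
```

```text
t 21.85 yaw 245.97 tcp [0.5766 0.2123 0.095 ] F [ 0.   0.2 -4.1] M [0.345 0.109 0.008] w 0.588 j6 -59.3 eff6 0.013
```

View pics/scene7z.png

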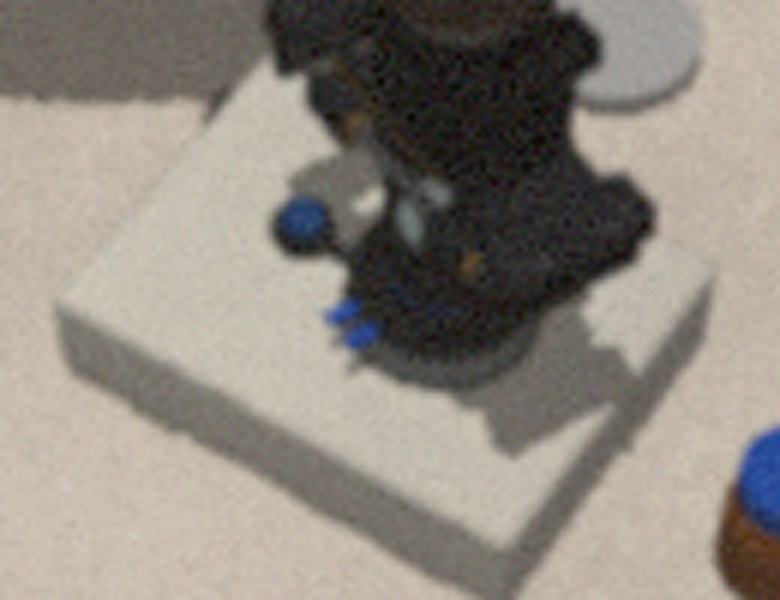

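View pics/top7z.png

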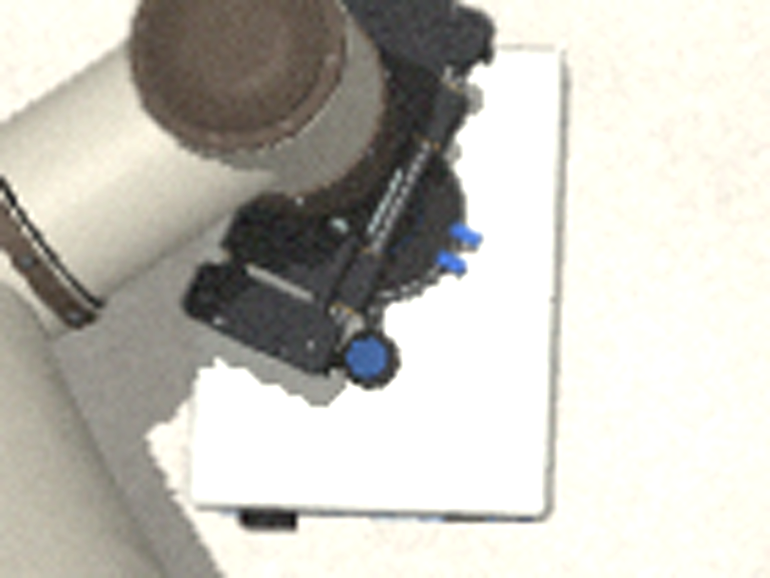

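The lens has lifted about 6 mm. Side forces and moments are near zero and Fz is −4 N, about its weight, so it's free. I'll lift it straight off.

drive_tool(deltas=[{"dx":0,"dy":0,"dz":-0.001,"wx":0,"wy":0,"wz":0},{"dx":0,"dy":0,"dz":-0.003,"wx":0,"wy":0,"wz":0},{"dx":0,"dy":0,"dz":-0.005,"wx":0,"wy":0,"wz":0},{"dx":0,"dy":0,"dz":-0.006,"wx":0,"wy":0,"wz":0}])

```text
time_s: 22.35
tcp_pos: [0.5772, 0.2127, 0.1015]
ee_rot: [[-0.407, -0.913, 0.0], [-0.913, 0.407, 0.0], [-0.0, -0.0, -1.0]]
wrist_force: [0.6, 0.3, -3.2]
gripper_width: 0.593
```

```bash
python3 q.py
```

```text
t 22.35 yaw 245.98 tcp [0.5772 0.2127 0.1015] F [ 0.6  0.3 -3.2] M [0.111 0.022 0.047] w 0.593 j6 -59.3 eff6 -0.0
```

drive_tool(deltas=[{"dx":0,"dy":0,"dz":-0.003,"wx":0,"wy":0,"wz":0},{"dx":0,"dy":0,"dz":-0.01,"wx":0,"wy":0,"wz":0},{"dx":0,"dy":0,"dz":-0.022,"wx":0,"wy":0,"wz":0},{"dx":0,"dy":0,"dz":-0.037,"wx":0,"wy":0,"wz":0},{"dx":0,"dy":0,"dz":-0.052,"wx":0,"wy":0,"wz":0},{"dx":0,"dy":0,"dz":-0.063,"wx":0,"wy":0,"wz":0},{"dx":0,"dy":0,"dz":-0.07,"wx":0,"wy":0,"wz":0},{"dx":0,"dy":0,"dz":-0.07,"wx":0,"wy":0,"wz":0}])

```text
time_s: 23.15
tcp_pos: [0.5775, 0.2131, 0.1725]
ee_rot: [[-0.407, -0.913, 0.002], [-0.913, 0.407, 0.001], [-0.002, -0.002, -1.0]]
wrist_force: [0.2, -0.3, -3.4]
gripper_width: 0.595
```

drive_tool(deltas=[{"dx":0.005,"dy":-0.0015,"dz":0,"wx":0,"wy":0,"wz":0},{"dx":0.02,"dy":-0.006,"dz":0,"wx":0,"wy":0,"wz":0},{"dx":0.046,"dy":-0.0135,"dz":0,"wx":0,"wy":0,"wz":0},{"dx":0.08,"dy":-0.0235,"dz":0,"wx":0,"wy":0,"wz":0},{"dx":0.116,"dy":-0.034,"dz":0,"wx":0,"wy":0,"wz":0},{"dx":0.152,"dy":-0.0445,"dz":0,"wx":0,"wy":0,"wz":0},{"dx":0.19,"dy":-0.0555,"dz":0,"wx":0,"wy":0,"wz":0},{"dx":0.228,"dy":-0.0665,"dz":0,"wx":0,"wy":0,"wz":0},{"dx":0.266,"dy":-0.078,"dz":0,"wx":0,"wy":0,"wz":0},{"dx":0.304,"dy":-0.089,"dz":0,"wx":0,"wy":0,"wz":0},{"dx":0.342,"dy":-0.1,"dz":0,"wx":0,"wy":0,"wz":0},{"dx":0.38,"dy":-0.111,"dz":0,"wx":0,"wy":0,"wz":0},{"dx":0.415,"dy":-0.1215,"dz":0,"wx":0,"wy":0,"wz":0},{"dx":0.445,"dy":-0.13,"dz":0,"wx":0,"wy":0,"wz":0},{"dx":0.47,"dy":-0.1375,"dz":0,"wx":0,"wy":0,"wz":0},{"dx":0.492,"dy":-0.144,"dz":0,"wx":0,"wy":0,"wz":0},{"dx":0.508,"dy":-0.1485,"dz":0,"wx":0,"wy":0,"wz":0},{"dx":0.517,"dy":-0.151,"dz":0,"wx":0,"wy":0,"wz":0},{"dx":0.517,"dy":-0.151,"dz":0,"wx":0,"wy":0,"wz":0},{"dx":0.517,"dy":-0.151,"dz":0,"wx":0,"wy":0,"wz":0}])

```text
time_s: 25.15
tcp_pos: [0.5043, -0.3204, 0.1708]
ee_rot: [[-0.407, -0.913, -0.0], [-0.913, 0.407, 0.001], [-0.0, 0.001, -1.0]]
wrist_force: [-0.2, -0.5, -3.0]
gripper_width: 0.593
```

```bash
python3 q.py;  python3 - <<'E'
from h import *
for n,(a,b,c,d),f in (("scene",(220,350,110,240),4.6),("top",(190,290,320,460),5.5)):
    im=cv2.cvtColor(cams.capture(n),cv2.COLOR_RGB2BGR);cv2.imwrite(f"pics/{n}8.png",im)
    cv2.imwrite(f"pics/{n}8z.png",cv2.convertScaleAbs(cv2.resize(im[a:b,c:d],None,fx=f,fy=f,interpolation=cv2.INTER_CUBIC),alpha=1.8))
E
```

```text
t 25.15 yaw 245.99 tcp [ 0.5043 -0.3204  0.1708] F [-0.2 -0.5 -3. ] M [0.025 0.051 0.047] w 0.593 j6 -7.1 eff6 0.004
```

View pics/scene8z.png

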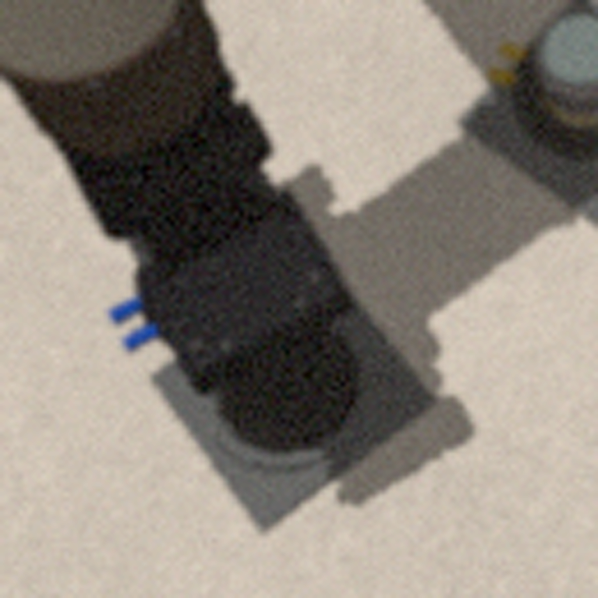

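View pics/top8z.png

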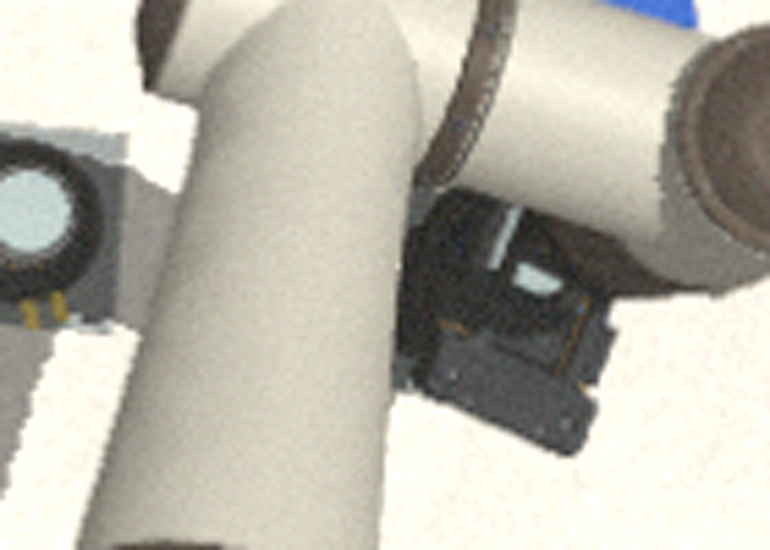

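Run:
```python
from h import *
def ear(n,f,z,box):
    I=cv2.imread(f).astype(int);b=I[...,0]-I[...,2];m=np.zeros(b.shape,bool);x0,y0,x1,y1=box;m[y0:y1,x0:x1]=1
    w=np.where(m&(b>18),b,0);ys,xs=np.mgrid[0:b.shape[0],0:b.shape[1]]
    c=[(xs*w).sum()/w.sum(),(ys*w).sum()/w.sum()]
    return np.array(c),toz(n,[c],z)[0]
c0,e0=ear("scene","pics/scene0.png",.0795,(296,138,303,150)); print(c0,e0)
c1,e1=ear("scene","pics/scene8.png",.1605,(130,280,146,298)); print(c1,e1)
ax0=e0+np.array([.0495,-.0004]); a=np.radians(66-.5)
ax1=e1+.0495*np.array([np.cos(a),np.sin(a)])
print("axis start",ax0,"axis now",ax1,"tcp .5043 -.3204")
c2,e2=ear("top","pics/top7.png",.086,(225,212,242,228)); print("top at 66deg",e2, e2+.0495*np.array([np.cos(a),np.sin(a)]))
```

```text
[298.47601476 144.05166052] [0.52669847 0.21340506]
[138.74139415 289.75688468] [ 0.48238043 -0.36484306]
axis start [0.57619847 0.21300506] axis now [ 0.50290774 -0.31979998] tcp .5043 -.3204
top at 66deg [0.5565994  0.16576089] [0.57712671 0.21080397]
```

The lens axis from the ear is about (0.503, −0.320) and the rest centre about (0.5046, −0.321), so a 1 mm correction is enough. Descending in two stages.

drive_tool(deltas=[{"dx":0.0006,"dy":-0.001,"dz":0.005,"wx":0,"wy":0,"wz":0},{"dx":0.0006,"dy":-0.001,"dz":0.018,"wx":0,"wy":0,"wz":0},{"dx":0.0006,"dy":-0.001,"dz":0.036,"wx":0,"wy":0,"wz":0},{"dx":0.0006,"dy":-0.001,"dz":0.056,"wx":0,"wy":0,"wz":0},{"dx":0.0006,"dy":-0.001,"dz":0.076,"wx":0,"wy":0,"wz":0},{"dx":0.0006,"dy":-0.001,"dz":0.094,"wx":0,"wy":0,"wz":0},{"dx":0.0006,"dy":-0.001,"dz":0.106,"wx":0,"wy":0,"wz":0},{"dx":0.0006,"dy":-0.001,"dz":0.112,"wx":0,"wy":0,"wz":0},{"dx":0.0006,"dy":-0.001,"dz":0.115,"wx":0,"wy":0,"wz":0},{"dx":0.0006,"dy":-0.001,"dz":0.115,"wx":0,"wy":0,"wz":0},{"dx":0.0006,"dy":-0.001,"dz":0.115,"wx":0,"wy":0,"wz":0}])

```text
time_s: 26.35
tcp_pos: [0.5057, -0.3221, 0.0569]
ee_rot: [[-0.407, -0.913, 0.002], [-0.913, 0.407, -0.001], [-0.0, -0.002, -1.0]]
wrist_force: [-0.4, 0.0, -2.8]
gripper_width: 0.59
```

```bash
python3 q.py;  python3 - <<'E'
from h import *
for n,(a,b,c,d),f in (("scene",(240,350,110,240),5),):
    im=cv2.cvtColor(cams.capture(n),cv2.COLOR_RGB2BGR);cv2.imwrite(f"pics/{n}9.png",im)
    Z=cv2.convertScaleAbs(cv2.resize(im[a:b,c:d],None,fx=f,fy=f,interpolation=cv2.INTER_CUBIC),alpha=2.2)
    t=np.linspace(0,6.283,60)
    for (z,rad,col) in ((.014,.046,(0,255,0)),(.014,.039,(0,255,0))):
        p=(proj(n,np.c_[.5046+rad*np.cos(t),-.3212+rad*np.sin(t),0*t+z])-[c,a]+.5)*f-.5
        cv2.polylines(Z,[p.round().astype(int)],True,col,1)
    cv2.imwrite(f"pics/{n}9z.png",Z)
E
```

```text
t 26.35 yaw 245.99 tcp [ 0.5057 -0.3221  0.0569] F [-0.4  0.  -2.8] M [ 0.066  0.006 -0.004] w 0.59 j6 -7.0 eff6 -0.0
```

View pics/scene9z.png

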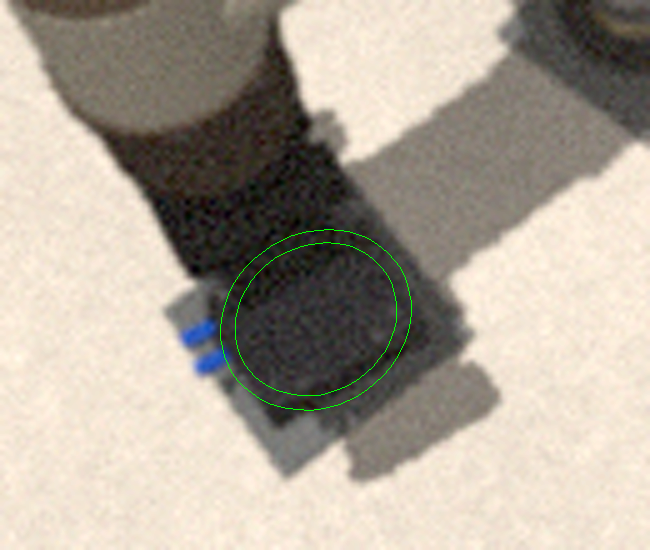

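drive_tool(deltas=[{"dx":0,"dy":0,"dz":0.004,"wx":0,"wy":0,"wz":0},{"dx":0,"dy":0,"dz":0.008,"wx":0,"wy":0,"wz":0},{"dx":0,"dy":0,"dz":0.011,"wx":0,"wy":0,"wz":0},{"dx":0,"dy":0,"dz":0.014,"wx":0,"wy":0,"wz":0},{"dx":0,"dy":0,"dz":0.017,"wx":0,"wy":0,"wz":0},{"dx":0,"dy":0,"dz":0.019,"wx":0,"wy":0,"wz":0},{"dx":0,"dy":0,"dz":0.02,"wx":0,"wy":0,"wz":0},{"dx":0,"dy":0,"dz":0.02,"wx":0,"wy":0,"wz":0}])

```text
time_s: 27.2
tcp_pos: [0.5051, -0.3218, 0.0359]
ee_rot: [[-0.407, -0.913, -0.0], [-0.913, 0.407, 0.0], [0.0, 0.0, -1.0]]
wrist_force: [0.8, -0.7, -3.6]
gripper_width: 0.584
```

```bash
python3 q.py
```

```text
t 27.2 yaw 245.99 tcp [ 0.5051 -0.3218  0.0359] F [ 0.8 -0.7 -3.6] M [0.021 0.037 0.013] w 0.584 j6 -7.0 eff6 0.0
```

The lens is inside the rim with no side contact. I'll make the last 3 mm slowly.

drive_tool(deltas=[{"dx":0,"dy":0,"dz":0.0005,"wx":0,"wy":0,"wz":0},{"dx":0,"dy":0,"dz":0.001,"wx":0,"wy":0,"wz":0},{"dx":0,"dy":0,"dz":0.0015,"wx":0,"wy":0,"wz":0},{"dx":0,"dy":0,"dz":0.002,"wx":0,"wy":0,"wz":0},{"dx":0,"dy":0,"dz":0.0025,"wx":0,"wy":0,"wz":0},{"dx":0,"dy":0,"dz":0.0025,"wx":0,"wy":0,"wz":0}])

```text
time_s: 27.8
tcp_pos: [0.5051, -0.3219, 0.0335]
ee_rot: [[-0.407, -0.913, -0.0], [-0.913, 0.407, 0.0], [-0.0, 0.0, -1.0]]
wrist_force: [0.4, 0.2, -2.7]
gripper_width: 0.593
```

```bash
python3 q.py
```

```text
t 27.8 yaw 245.98 tcp [ 0.5051 -0.3219  0.0335] F [ 0.4  0.2 -2.7] M [ 0.05   0.11  -0.012] w 0.593 j6 -7.0 eff6 0.0
```

drive_tool(deltas=[{"dx":0,"dy":0,"dz":0.0004,"wx":0,"wy":0,"wz":0},{"dx":0,"dy":0,"dz":0.0008,"wx":0,"wy":0,"wz":0},{"dx":0,"dy":0,"dz":0.001,"wx":0,"wy":0,"wz":0},{"dx":0,"dy":0,"dz":0.001,"wx":0,"wy":0,"wz":0}])

```text
time_s: 28.2
tcp_pos: [0.5052, -0.3219, 0.033]
ee_rot: [[-0.407, -0.913, 0.0], [-0.913, 0.407, -0.0], [0.0, -0.0, -1.0]]
wrist_force: [-1.1, 1.4, 0.6]
gripper_width: 0.594
```

```bash
python3 q.py
```

```text
t 28.2 yaw 245.99 tcp [ 0.5052 -0.3219  0.033 ] F [-1.1  1.4  0.6] M [0.321 0.331 0.025] w 0.594 j6 -7.0 eff6 -0.002
```

It's seated: z is 0.033 (0.0328 predicted) and Fz went from −3 to about 0. I'll release and rise.

drive_tool(deltas=[{"dx":0,"dy":0,"dz":0,"wx":0,"wy":0,"wz":0},{"dx":0,"dy":0,"dz":0,"wx":0,"wy":0,"wz":0},{"dx":0,"dy":0,"dz":0,"wx":0,"wy":0,"wz":0},{"dx":0,"dy":0,"dz":0,"wx":0,"wy":0,"wz":0},{"dx":0,"dy":0,"dz":0,"wx":0,"wy":0,"wz":0},{"dx":0,"dy":0,"dz":0,"wx":0,"wy":0,"wz":0},{"dx":0,"dy":0,"dz":0,"wx":0,"wy":0,"wz":0},{"dx":0,"dy":0,"dz":0,"wx":0,"wy":0,"wz":0}], gripper=1)

```text
time_s: 29.0
tcp_pos: [0.5052, -0.3219, 0.0325]
ee_rot: [[-0.407, -0.913, -0.0], [-0.913, 0.407, -0.0], [0.0, 0.0, -1.0]]
wrist_force: [-0.9, 0.7, -0.0]
gripper_width: 0.993
```

drive_tool(deltas=[{"dx":0,"dy":0,"dz":-0.003,"wx":0,"wy":0,"wz":0},{"dx":0,"dy":0,"dz":-0.01,"wx":0,"wy":0,"wz":0},{"dx":0,"dy":0,"dz":-0.025,"wx":0,"wy":0,"wz":0},{"dx":0,"dy":0,"dz":-0.05,"wx":0,"wy":0,"wz":0},{"dx":0,"dy":0,"dz":-0.085,"wx":0,"wy":0,"wz":0},{"dx":0,"dy":0,"dz":-0.12,"wx":0,"wy":0,"wz":0},{"dx":0,"dy":0,"dz":-0.15,"wx":0,"wy":0,"wz":0},{"dx":0,"dy":0,"dz":-0.165,"wx":0,"wy":0,"wz":0},{"dx":0,"dy":0,"dz":-0.17,"wx":0,"wy":0,"wz":0}])

```text
time_s: 29.9
tcp_pos: [0.5061, -0.3223, 0.2057]
ee_rot: [[-0.407, -0.913, 0.005], [-0.913, 0.407, -0.002], [-0.0, -0.005, -1.0]]
wrist_force: [-0.3, -0.0, 0.2]
gripper_width: 1.001
```

```bash
python3 q.py
```

```text
t 29.9 yaw 245.99 tcp [ 0.5061 -0.3223  0.2057] F [-0.3 -0.   0.2] M [0.039 0.056 0.01 ] w 1.001 j6 -7.0 eff6 -0.001
```

drive_tool(deltas=[{"dx":0.01,"dy":0.005,"dz":0,"wx":0,"wy":0,"wz":0},{"dx":0.04,"dy":0.019,"dz":-0.01,"wx":0,"wy":0,"wz":0},{"dx":0.08,"dy":0.037,"dz":-0.02,"wx":0,"wy":0,"wz":0},{"dx":0.12,"dy":0.056,"dz":-0.02,"wx":0,"wy":0,"wz":0},{"dx":0.155,"dy":0.072,"dz":-0.02,"wx":0,"wy":0,"wz":0},{"dx":0.175,"dy":0.082,"dz":-0.02,"wx":0,"wy":0,"wz":0},{"dx":0.18,"dy":0.084,"dz":-0.02,"wx":0,"wy":0,"wz":0},{"dx":0.18,"dy":0.084,"dz":-0.02,"wx":0,"wy":0,"wz":0}])

```text
time_s: 30.7
tcp_pos: [0.3537, -0.4523, 0.2213]
ee_rot: [[-0.409, -0.913, -0.002], [-0.913, 0.409, 0.002], [-0.001, 0.002, -1.0]]
wrist_force: [0.6, 0.3, 0.6]
gripper_width: 1.003
```

```bash
python3 q.py
python3 - <<'E'
from h import *
outs=[]
for n in("scene","top"):
    im=cv2.cvtColor(cams.capture(n),cv2.COLOR_RGB2BGR);cv2.imwrite(f"pics/{n}10.png",cv2.convertScaleAbs(im,alpha=1.7))
a=cv2.imread("pics/scene10.png")[200:350,100:300]
cv2.imwrite("pics/scene10z.png",cv2.resize(a,None,fx=4,fy=4,interpolation=cv2.INTER_CUBIC))
E
```

```text
t 30.7 yaw 245.87 tcp [ 0.3537 -0.4523  0.2213] F [0.6 0.3 0.6] M [ 0.049 -0.002  0.018] w 1.003 j6 11.7 eff6 0.04
```

View pics/scene10z.png

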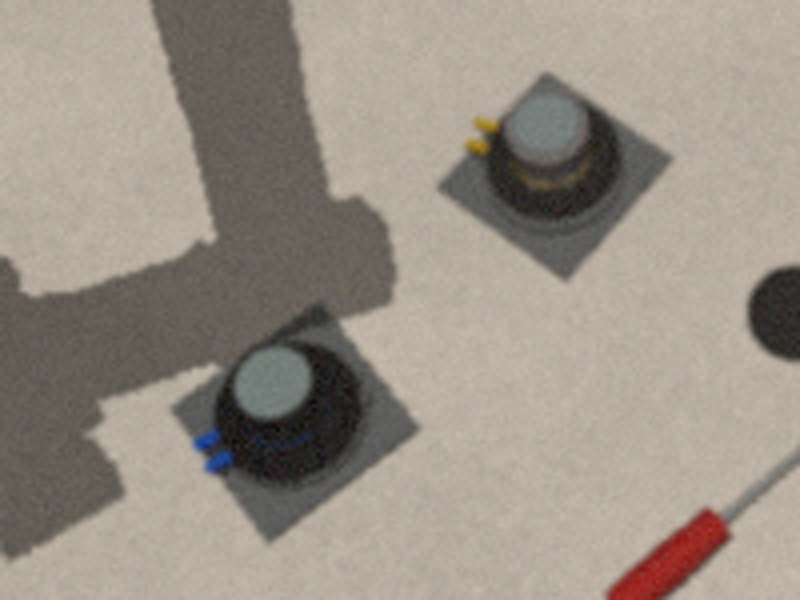

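View pics/scene10.png

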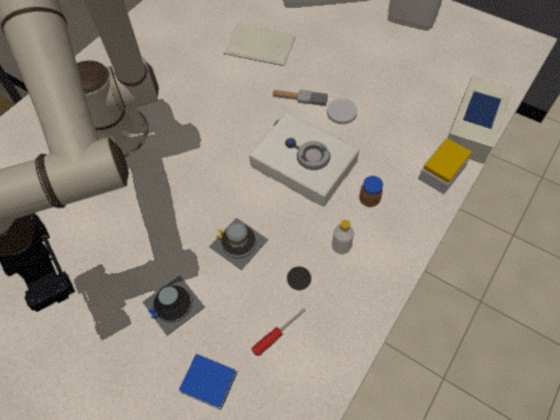

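View pics/top10.png

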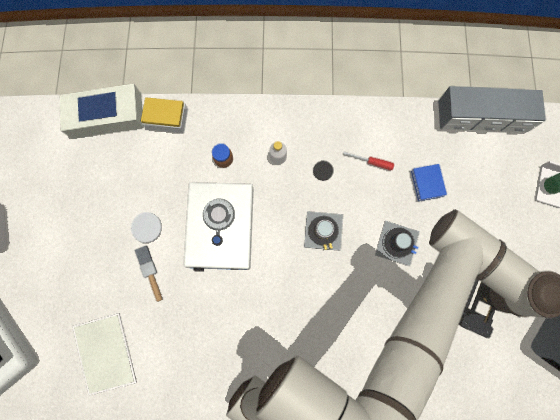

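The lens stands upright inside the rim, with its glass at (403,241) in the top view and its ear at (413,250). The mount is empty and the spare and bystanders are at their original pixels. I'll check uprightness numerically and hand in.

Run:
```python
from h import *
for n,c in(("top",(403,241)),("scene",(168,295.5))): print(n,"glass centre if top at z=.068:",toz(n,[c],.068))
ims={n:cv2.imread(f"pics/{n}0.png") for n in("scene","top")}
b=cv2.convertScaleAbs(ims["scene"],alpha=1.7);a=cv2.imread("pics/scene10.png")
d=cv2.GaussianBlur(cv2.absdiff(a,b),(0,0),1.5).max(2)
for k,(x0,y0,x1,y1) in dict(spare=(212,220,268,266),cleaner=(330,218,358,252),jar=(358,174,386,208),cap=(284,264,314,292),driver=(250,305,308,358),brush=(270,88,330,106),box=(178,352,240,410),dish=(325,96,360,125),button=(282,132,300,150)).items(): print(k,int(d[y0:y1,x0:x1].max()))
print(ticket.finish_job())
```

```text
top glass centre if top at z=.068: [[ 0.50392364 -0.32405824]]
scene glass centre if top at z=.068: [[ 0.50502075 -0.32282963]]
spare 10
cleaner 9
jar 11
cap 8
driver 9
brush 7
box 10
dish 7
button 94
the job is handed in; nothing more can be done
None
```

The black lens is off its mount and standing upright in the empty rest, and the job is handed in at about 31 s.

- **Button:** I pressed it straight down until it bottomed. Height held at 76.4 mm while the force rose to about 11 N.
- **Twist:** I turned the lens anticlockwise and felt the stop begin at about 69°. I then turned on to about 74° while the lens pivoted sideways in its play. The twist moment peaked at about 0.63 N m there.
- **Early lift attempts:** Four gentle lifts between 71° and 74° did not free it. The worst pull was about 5 N, and I backed off each time.
- **Lift-off:** After turning back to 66° and re-centring, the spring raised the lens. It came off with only its weight on the wrist, apart from a brief 1 N or so of drag.
- **Placing:** I lowered it into the rest at about 5 mm/s until its weight transferred, then opened the gripper and moved away.

**Last checks:**
- The glass centre reads (0.504, −0.324) in the top view and (0.505, −0.323) in the scene view, 1–3 mm from the rest centre.
- The spare lens and the seven bench items I compared show only noise-level change in the scene view.
- The robot is touching nothing.

**What did not go cleanly:**
- I pushed about 5° past the first contact with the stop before recognising it. Side force reached 7 N, and that was harder on the lens than intended.
- Release came at 66°, a few degrees before the angle where I first felt the stop, so my reading of the exact stop angle is uncertain by a few degrees.

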